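# Close the pressure canner

## Robot

A 6-joint arm with a two-finger parallel gripper is mounted at the origin on a cart in front of the work surface, level with it; the furniture and walls round the work are solid. World frame = base frame: x ahead of the robot, y to its left, z up, the work surface at z = 0. Lengths are in m, angles in rad, forces in N, time in s.
With the tool pointing down it reaches from about 0.35 to 0.725 m from the base axis. Payload 6 kg.
Tool frame: the origin (TCP) lies where the fingers leave the gripper's body, on its centre line; the fingertips stand 73 mm ahead of it and the grasp point (between the pads) lies 54 mm ahead of it; z points along the fingers, y is the line along which they close (so a half turn about z gives the same grasp; the last joint's range is limited). The gripper opens to 85 mm and grips with 20 to 120 N. Pads are 22 mm wide; open, the fingers measure 114 mm over their backs; the gripper's body (76 mm by 85 mm) begins 54 mm behind the grasp point. The pads swing forward as they close: fully open they stand 13 mm farther back than shut.
Start: joints at [1.641, 0.04, 0.085, 0, -1.615, -0.334], TCP at [0.156, 0.579, 0.304] pointing down, gripper open.
Joint ranges: [-2.56, 2.56], [-1.29, 2.01], [-1.08, 1.49], [-3.29, 1.98], [-2.81, -0.18], [-2.99, 2.99]. Speed limits (rad/s): [2.57, 2.57, 3.01, 3.14, 3.14, 3.14].

## Interface

Orientations are given as a unit quaternion [w, x, y, z].
In Python, from station import robot gives the robot as it stands. The module is installed in compiled form; this text tells all that it offers.
- The arm moves only by the tool drive_tool, never from a script. Its argument "moves" is a list that holds one entry, the list of rows, each a list of 7 numbers: the shift along the tool's x, y, z in cm, then the turn, a rotation vector about the tool's x, y, z in degrees, then the finger opening in cm, from 0 to 8.54. A call has exactly 8 rows; each row shifts and turns the commanded pose from where the row before left it, along the tool's axes as they then stand; what a row does not reach is not made up. A row lasts 1/10 s, in which the tool goes at most 50 mm and 8.59 degrees, less where a joint would pass 70% of its speed; a pose out of reach is approached as far as the arm can. A call is refused whole if a number of a shift passes 5 or a number of a turn 8.59, either way. A call with a gripper value outside its range is refused whole. The fingers move at their own pace and stop on an object; the grip force is fixed at half the most. Time passes only in rows, so rows that do not move let the fingers close, or fill a call up. It gives the time, the measured TCP pose, the force, the opening and the grip force at its end, in the units of the state.
- robot.observe(): the state, without advancing time (a new reading comes with each control period).
- robot.snapshot(name): name is "side" or "top" or "wrist"; returns a dict with "color" (384x512x3 uint8, red, green, blue), "fx", "fy", "cx", "cy" (pixels), "rvec" (rotation vector, rad) and "tvec" (3), from world to camera coordinates, as OpenCV has them. Camera axes: x right, y down, z forward; pixel columns grow to the right and rows downward; lengths in m; the calibration is good to about 2 mm. A picture is of the moment at which its call begins. There is no depth.
- robot.sign_off(): hands the job in; it is judged then, once.
Trained networks look in a picture, given as the dict that the camera call returned (one of the last four; its "shot" number tells which), for a name from the list of things; names that differ only in an ending like _2 or _b are one class to them, and where a whole thing is asked for, a point or a joint stands for the part that bears it (a point fixed in the world has none). Each returns a list of dicts, best first, with "score" (0 to 1); they miss things now and then, are a little off and sometimes report something else, mostly with a low value. They report only what shows in the picture. A call takes as long as a camera call. They do not tell look-alikes from the thing itself.
- robot.regions_of(picture, target): "region" (384x512 bool, what is visible of it) and "extent" ([left, top, width, height] in pixels, round what is visible of it).
- robot.landmark_of(picture, target): "xy" ([column, row] in pixels: a listed point, or the origin of a listed thing).
The state is a dict: "time": time; "joint_positions": joint angles; "qd": joint speeds; "joint_efforts": joint torques, N m; "ee_pos": TCP position; "tool_rot": TCP orientation; "force": force on the tool from outside, world axes, zero at the start; "moment": the same for the moment, N m; "gripper_width": opening from 0.0 (shut) to 1.0 (fully open); "grip_force": force on a finger pad.
Only numpy, scipy, OpenCV 4.12 (cv2) and the standard library are available. Lean on these libraries where they do the work, as an engineer would, in place of code of your own. Each camera call takes 0.05 s, during which the arm holds its last target. There are 200 camera calls.

## Task

Close the pressure canner for its next batch: turn its four wing nuts clockwise until the lid is drawn fully home on the rim, level all round, and every nut is snug, hand-tight. Work across from each nut to the one opposite, a little at a time, so that the lid comes down evenly and never tips, and do not force any nut. Leave the jars, the tomato and the lemon where they are.

Things in the scene. Friction and masses are not known exactly. Their poses are not given: they have to be found in the camera images.
- canner: Small cast-aluminium pressure canner, fixed in place by its weight: round body 168 mm across, rim 125 mm above the worktop, two black side handles. Origin at the centre of its underside, z up. Four upright 8 mm bolts stand on lugs round its rim, 98 mm from its axis, on its +x, +y, -x and -y sides.
- lid: Loose aluminium lid, 168 mm across, edge 10 mm thick; dome, black centre knob (top 45 mm above the underside), small vent weight, four slotted ears round the bolts, 10 mm thick. Origin at the centre of its underside, z up. It starts level on the rubber gasket, its underside 3.5 mm above the rim (z 128.5 mm in the canner's frame); fully home, metal on metal, it is at 125 mm.
- jar_red: Glass jar with a black cap, 70 mm across, 101 mm tall, origin at the centre of its underside. Bystander.
- jar_pale: Glass jar with a red cap and pale contents, 70 mm across, 101 mm tall, origin at the centre of its underside. Bystander.
- tomato: Tomato, 65 mm across, origin at the centre of its underside. Bystander.
- lemon: Lemon, 77x52x53 mm, origin at the centre of its underside. Bystander.
- nut_a: Black plastic wing nut on the +x bolt, opposite nut_c; all four are alike. Its frame turns with it but does not descend: origin on the bolt's axis level with the canner's rim, z up, x along the wings. Nut's underside (27 mm across): 13.5 to 14.9 mm above the origin at the start, 10 mm when home. Wings: flat-sided blade 50 mm long, 10 mm thick, 22 to 46 mm above that underside (hub below 16 mm).
- nut_b: Wing nut on the +y bolt, opposite nut_d; frame as nut_a. Pinch the wings from above; clockwise from above tightens, 14 mm down a turn (2.2 mm per rad), and it stays when let go. Each thread begins at its own angle and the nuts start 0 to 1.4 mm above the ears, so no angle or height tells when one is tight: feel it. It takes 2 to 2.7 rad in all; 0.9 rad at a time keeps the lid level enough.
- nut_c: Wing nut on the -x bolt, opposite nut_a; frame as nut_a. Torque to turn any nut: 0.12 N m free, 0.15 to 0.25 N m while the gasket is squeezed, then with the lid home it climbs about 0.8 N m per rad of the hand; 0.35 to 0.45 N m is snug (some 25 to 40 N under the nut), over 0.5 N m is forcing it.
- nut_d: Wing nut on the -y bolt, opposite nut_b; frame as nut_a. The wings of all nuts give a little (5 N m per rad), so the torque stands and can be read with the hand at rest while it holds a nut it has just turned. Tightening one nut eases the load of the others somewhat.
There are look-alikes about, which are no part of the job. Of the things shaped like the lid, the aluminium one is meant.

How it is judged:
By the outcome, as a careful person would: the job done as asked, in the order asked, and still so for the second after the job is handed in, with the robot touching nothing.
It also fails if it takes over 72 s, if anything falls off the work surface, if the arm or the gripper's body presses on something with over 40 N, if the wrist force passes 120 N, or if a joint passes its speed limit or range.

## Working session

There is one attempt and no reset: what is moved stays moved. The work goes in short steps, Python scripts to look and compute and a tool call to move; the robot and the scene stay as the last step left them, time stands still between calls to the robot, and variables do not carry over. Pictures are saved under pics/ and viewed, at most 10 in all, crops included, and the job is handed in when it is done.

Besides the shell and the picture viewer there is one more tool, called after "Emit:" as name(argument=value, ...), one argument or row to a line, values as JSON. drive_tool: Moves the arm, as the interface text tells. Its arguments: {"type":"object","properties":{"moves":{"type":"array","items":{"type":"array","items":{"type":"array","items":{"type":"number"}}}}},"required":["moves"]}

```bash
mkdir -p pics
cat > h.py <<'E'
from station import robot
import numpy as np, cv2
from scipy.spatial.transform import Rotation as R
def cam(p): return R.from_rotvec(np.ravel(p["rvec"])).as_matrix(), np.ravel(p["tvec"])
def ray(p,uv):
    M,t=cam(p); d=M.T@np.array([(uv[0]-p["cx"])/p["fx"],(uv[1]-p["cy"])/p["fy"],1]); return -M.T@t,d
def onz(p,uv,z):
    c,d=ray(p,uv); return c+d*(z-c[2])/d[2]
def save(p,n,crop=None,s=1):
    im=p["color"][:,:,::-1]
    if crop: x,y,w,h=crop; im=im[y:y+h,x:x+w]
    cv2.imwrite("pics/"+n,cv2.resize(im,None,fx=s,fy=s,interpolation=cv2.INTER_CUBIC))
E
python3 - <<'E'
from h import *
s=robot.observe(); print(s)
a=robot.snapshot("top"); b=robot.snapshot("side")
im=np.vstack([a["color"],b["color"]])[:,:,::-1]
cv2.imwrite("pics/1.png",cv2.resize(im,(400,600)))
save(a,"top.png",s=1.5); save(b,"side.png",s=1.5)
for p in(a,b):
  print(-cam(p)[0].T@cam(p)[1])
  for n in ["canner","lid","nut_a"]:
    print(n,[(np.round(r["xy"]),round(r["score"],2),np.round(onz(p,r["xy"],{"canner":0,"lid":.1285,"nut_a":.125}[n]),3)) for r in robot.landmark_of(p,n)])
E
```

```text
{'time': 0.0, 'joint_positions': array([ 1.64070815e+00,  4.08709596e-02,  8.38014975e-02, -5.01268328e-04,
       -1.61547640e+00, -3.33677948e-01]), 'qd': array([ 4.45431380e-05,  8.86991365e-05, -3.75307300e-06,  7.68925856e-04,
        7.89700521e-05,  4.88646235e-04]), 'joint_efforts': array([-2.05306205e-03, -3.68202066e+01,  3.47401679e+01,  6.93218976e+00,
       -5.63387570e-03, -1.37551975e-06]), 'ee_pos': array([0.15629229, 0.5790886 , 0.30283272]), 'tool_rot': array([ 9.07203559e-04,  9.91317060e-01, -1.31490148e-01, -6.99847270e-05]), 'force': array([-0.40987825,  0.08413683, -0.71085782]), 'moment': array([ 0.00296238, -0.01866692,  0.07189759]), 'grip_force': 0.0, 'gripper_width': 1.0017818134197765}
[0.31139066 0.03517447 1.40673358]
canner [(array([202., 156.]), 0.7, array([0.609, 0.181, 0.   ])), (array([161., 184.]), 0.49, array([0.51 , 0.314, 0.   ]))]
lid [(array([300., 160.]), 0.82, array([ 0.573, -0.134,  0.129])), (array([233., 170.]), 0.74, array([0.539, 0.072, 0.129]))]
nut_a [(array([200., 157.]), 0.62, array([0.577, 0.173, 0.125])), (array([215., 195.]), 0.62, array([0.462, 0.125, 0.125])), (array([245., 138.]), 0.54, array([0.641, 0.035, 0.125])), (array([263., 180.]), 0.5, array([ 0.51 , -0.02 ,  0.125]))]
[ 0.26249291 -0.62414622  0.75720384]
canner [(array([261., 204.]), 0.93, array([0.549, 0.068, 0.   ]))]
lid [(array([262., 169.]), 0.78, array([0.555, 0.076, 0.129])), (array([305., 255.]), 0.65, array([ 0.531, -0.232,  0.129])), (array([230., 169.]), 0.54, array([0.472, 0.111, 0.129]))]
nut_a [(array([227., 169.]), 0.74, array([0.466, 0.118, 0.125])), (array([296., 172.]), 0.7, array([0.638, 0.033, 0.125])), (array([263., 152.]), 0.61, array([0.589, 0.152, 0.125])), (array([260., 195.]), 0.55, array([ 0.511, -0.014,  0.125]))]
```

View pics/top.png

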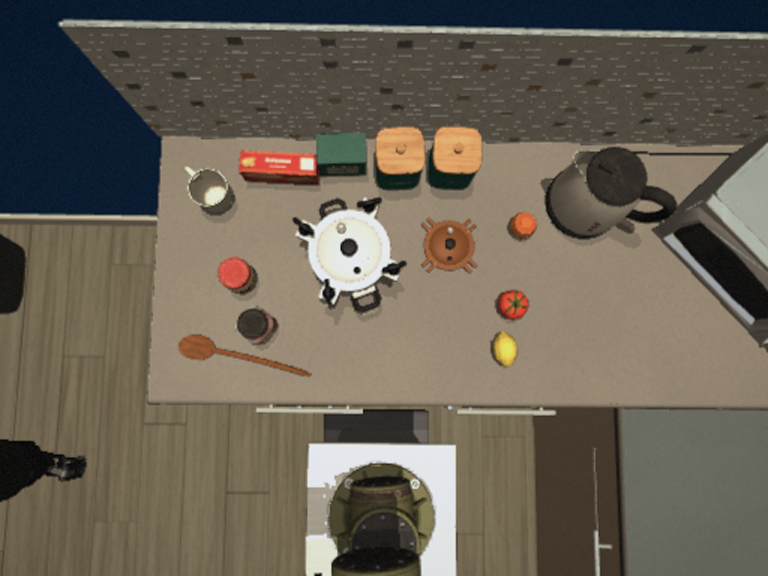

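View pics/side.png

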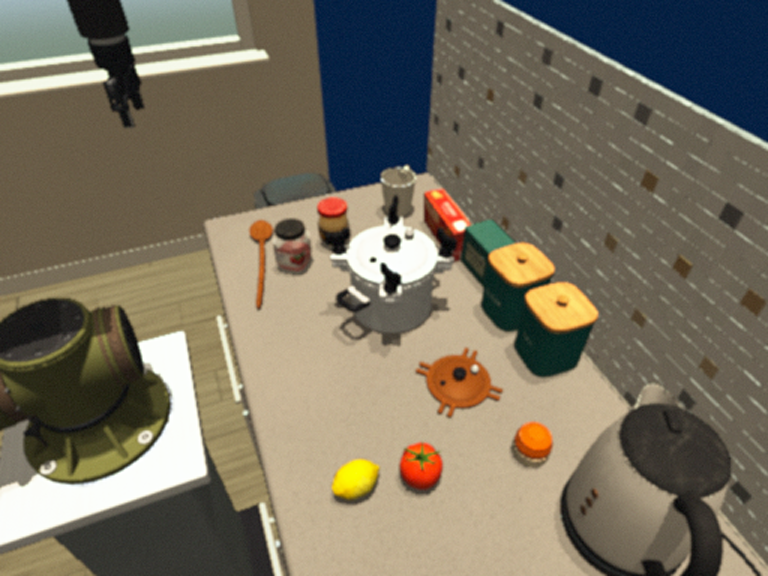

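The pictures show the aluminium lid on the canner at about (233,166) in the top view and the copper look-alike at about (300,163). The four nuts are at about (202,153), (247,138), (262,180) and (219,195). I choose the white aluminium lid on the canner, because it is the one with bolts and black wing nuts. Next I'll move above it for the close crop.

Emit:
drive_tool(
  moves=[
    [[3.2,2.4,-0.5,0,0,0,5],[3.2,2.4,-0.5,0,0,0,5],[3.2,2.4,-0.5,0,0,0,5],[3.2,2.4,-0.5,0,0,0,5],[3.2,2.4,-0.5,0,0,0,5],[3.2,2.4,-0.5,0,0,0,5],[3.2,2.4,-0.5,0,0,0,5],[3.2,2.4,-0.5,0,0,0,5]],
  ],
)

```text
time: 1.2
ee_pos: [0.3541, 0.3256, 0.3444]
tool_rot: [-0.0, 0.991, -0.131, 0.0]
force: [0.6, 1.2, 0.2]
gripper_width: 0.583
grip_force: 0.0
```

Emit:
drive_tool(
  moves=[
    [[3.2,2.4,-0.5,0,0,0,5],[3.2,2.4,-0.5,0,0,0,5],[3.2,2.4,-0.5,0,0,0,5],[3.2,2.4,-0.5,0,0,0,5],[3.2,2.4,-0.5,0,0,0,5],[3.2,2.4,-0.5,0,0,0,5],[3.2,2.4,-0.5,0,0,0,5],[3.2,2.4,-0.5,0,0,0,5]],
  ],
)

```text
time: 2.0
ee_pos: [0.5513, 0.0735, 0.3843]
tool_rot: [-0.0, 0.991, -0.132, 0.0]
force: [0.2, 0.3, -0.1]
gripper_width: 0.583
grip_force: 0.0
```

Run:
```python
from h import *
s=robot.observe(); print(s["time"],s["ee_pos"],s["tool_rot"],s["joint_positions"],s["moment"])
p=robot.snapshot("wrist"); M,t=cam(p); print(p["fx"],-M.T@t); print(M)
for n in ["lid","nut_a"]:
    print(n,[(np.round(r["xy"]),round(r["score"],2),np.round(onz(p,r["xy"],{"canner":0,"lid":.1285,"nut_a":.125}[n]),3)) for r in robot.landmark_of(p,n)])
for r in robot.regions_of(p,"nut_a"): print(r["score"],r["extent"])
save(p,"w1.png",s=1.5); np.savez("w1.npz",**{k:np.array(p[k]) for k in p})
```

```text
2.0 [0.55134005 0.07348083 0.38427644] [-1.02366082e-04  9.91312214e-01 -1.31529651e-01  1.87887685e-04] [ 4.93599934e-01 -5.26343249e-02  1.39365791e-01  5.50594708e-05
 -1.76237194e+00  8.13383124e-01] [ 0.11986764 -0.01705573  0.00883977]
324.2947667741621 [0.63277784 0.05129338 0.45480698]
[[-2.59872665e-01 -9.65642890e-01 -8.22605283e-05]
 [-9.12700087e-01  2.45596939e-01  3.26589490e-01]
 [-3.15348616e-01  8.49467603e-02 -9.45166281e-01]]
lid [(array([409.,  73.]), 0.7, array([ 0.598, -0.091,  0.128]))]
nut_a [(array([165., 151.]), 0.81, array([0.587, 0.16 , 0.125])), (array([242., 247.]), 0.78, array([0.459, 0.114, 0.125])), (array([345., 180.]), 0.77, array([ 0.508, -0.015,  0.125])), (array([276.,  69.]), 0.67, array([0.635, 0.03 , 0.125]))]
0.98 [336.1, 173.8, 53.6, 39.0]
0.9 [229.4, 242.4, 26.4, 55.0]
0.59 [246.9, 48.6, 57.4, 39.7]
```

View w1.

View pics/w1.png

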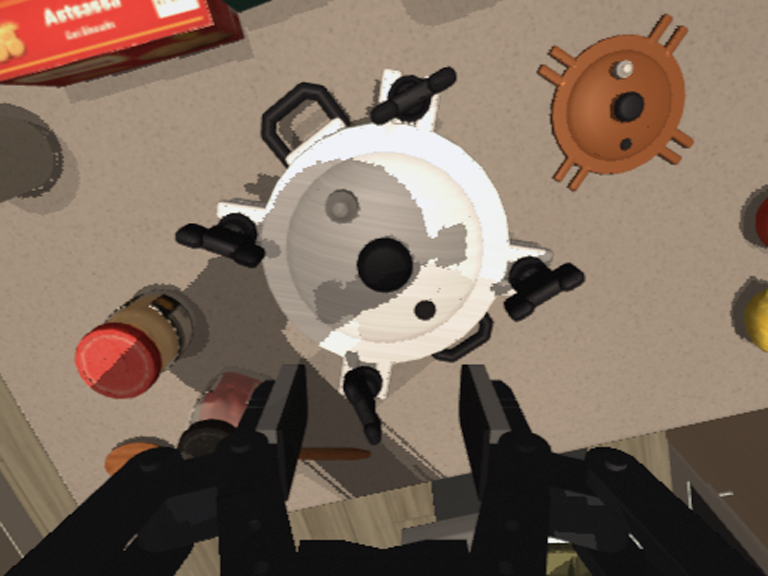

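The crop confirms it: the aluminium lid with its four bolts is in the middle of the picture, and the copper one at about (620,105) is loose on the table. In this 1.5x picture the wings are at (415,95), (222,245), (545,290) and (365,405). Next I'll fit the wing angles.

```bash
cat >> h.py <<'E'
C=np.array([.547,.0725]); TH=-.435
def bolts(): return {n:C+.098*np.array([np.cos(TH+k*np.pi/2),np.sin(TH+k*np.pi/2)]) for k,n in enumerate(["back","left","front","right"])}
def proj(p,X): return cv2.projectPoints(np.array(X,float),np.ravel(p["rvec"]),np.ravel(p["tvec"]),np.array([[p["fx"],0,p["cx"]],[0,p["fy"],p["cy"]],[0,0,1]],float),None)[0][:,0]
def model(p,c,w,z0):
    m=np.zeros((384,512),np.uint8); ca,sa=np.cos(w),np.sin(w)
    bx=[(c[0]+a*ca-b*sa,c[1]+a*sa+b*ca,z0+z) for a in(-.025,.025) for b in(-.005,.005) for z in(.022,.046)]
    cy=[(c[0]+.0135*np.cos(t),c[1]+.0135*np.sin(t),z0+z) for t in np.arange(0,6.3,.3) for z in(0,.016)]
    cz=[(c[0]+.007*np.cos(t),c[1]+.007*np.sin(t),z0+z) for t in np.arange(0,6.3,.5) for z in(0,.03)]
    for q in(bx,cy,cz): cv2.fillConvexPoly(m,cv2.convexHull(proj(p,q).astype(np.float32)).round().astype(np.int32),1)
    return m>0
def fit(p,c,z0=.139,shift=0.004,thr=60):
    dark=p["color"].max(2)<thr
    uu=proj(p,[[c[0],c[1],z0+.025]])[0]; k=proj(p,[[c[0]+.035,c[1],z0+.025]])[0]
    win=np.zeros((384,512),np.uint8); cv2.circle(win,tuple(int(v) for v in uu),int(np.hypot(*(k-uu))),1,-1)
    d=dark&(win>0); best=(-1,)
    for dx in np.arange(-shift,shift+1e-6,.002):
      for dy in np.arange(-shift,shift+1e-6,.002):
        for w in np.radians(np.arange(0,180,4)):
          m=model(p,c+[dx,dy],w,z0); s=(m&d).sum()/(m|d).sum()
          if s>best[0]: best=(s,dx,dy,w)
    for w in best[3]+np.radians(np.arange(-4,5)):
        m=model(p,c+np.array(best[1:3]),w,z0); s=(m&d).sum()/(m|d).sum()
        if s>best[0]: best=(s,best[1],best[2],w)
    return best
E
cat > f.py <<'E'
from h import *
p=dict(np.load("w1.npz"))
for n,c in bolts().items():
    s,dx,dy,w=fit(p,c); print(n,c.round(4),"iou %.2f d %.0f %.0f mm wing %.1f deg"%(s,dx*1e3,dy*1e3,np.degrees(w)))
E
python3 f.py
```

```text
back [0.6359 0.0312] iou 0.78 d 2 4 mm wing 102.0 deg
left [0.5883 0.1614] iou 0.75 d 0 2 mm wing 56.0 deg
front [0.4581 0.1138] iou 0.78 d 0 -2 mm wing 0.0 deg
right [ 0.5057 -0.0164] iou 0.75 d 4 -2 mm wing 104.0 deg
```

```bash
cat >> h.py <<'E'
def plan(seq,pose=None):
    """seq of (x,y,z,yawdeg,nrows,open); prints rows, shift in axes at row start"""
    if pose is None:
        s=robot.observe(); q=s["tool_rot"]; x=R.from_quat([q[1],q[2],q[3],q[0]]).as_matrix()[:,0]
        pose=np.r_[s["ee_pos"],np.degrees(np.arctan2(x[1],x[0]))]
        print("t",round(s["time"],2),"pose",pose.round(4),"q",np.degrees(s["joint_positions"][[0,5]]).round(),"F",s["force"].round(1),"M",s["moment"].round(3),"w",round(s["gripper_width"],3))
    rows=[]; pose=np.array(pose,float)
    for x,y,z,yaw,n,o in seq:
        d=(np.array([x,y,z,yaw])-pose)/n
        for i in range(n):
            a=np.radians(pose[3]); tx=np.array([np.cos(a),np.sin(a)]); ty=np.array([np.sin(a),-np.cos(a)])
            rows.append([round(float(v),2) for v in (d[:2]@tx*100,d[:2]@ty*100,-d[2]*100,0,0,-d[3],o)]); pose=pose+d
    print("rows",len(rows)); 
    for r in rows: print(r,end=", ")
    print(); return rows
E
python3 - <<'E'
from h import *
plan([(.458,.113,.30,0,4,4)])
E
```

```text
t 2.2 pose [  0.5509   0.0743   0.3835 -15.2332] q [28. 46.] F [-1.   0.4 -1. ] M [-0.004 -0.03   0.05 ] w 0.59
rows 4
[-2.5, -0.32, 2.09, 0.0, 0.0, -3.81, 4.0], [-2.47, -0.49, 2.09, 0.0, 0.0, -3.81, 4.0], [-2.43, -0.65, 2.09, 0.0, 0.0, -3.81, 4.0], [-2.38, -0.81, 2.09, 0.0, 0.0, -3.81, 4.0],
```

Emit:
drive_tool(
  moves=[
    [[-2.5,-0.32,2.09,0,0,-3.81,4],[-2.47,-0.49,2.09,0,0,-3.81,4],[-2.43,-0.65,2.09,0,0,-3.81,4],[-2.38,-0.81,2.09,0,0,-3.81,4],[0,0,0,0,0,0,4],[0,0,0,0,0,0,4],[0,0,0,0,0,0,4],[0,0,0,0,0,0,4]],
  ],
)

```text
time: 3.0
ee_pos: [0.4581, 0.1136, 0.3012]
tool_rot: [-0.0, 1.0, 0.001, 0.001]
force: [0.5, 0.4, -0.9]
gripper_width: 0.472
grip_force: 0.0
```

Run:
```python
from h import *
p=robot.snapshot("wrist"); save(p,"w2.png",s=1.5)
print([(r["xy"],onz(p,r["xy"],.125).round(4),round(r["score"],2)) for r in robot.landmark_of(p,"nut_a")])
c=bolts()["front"]; print(c,fit(p,c,shift=.006))
plan([(.458,.113,.231,0,2,4)])
```

```text
[([254.9, 188.7], array([0.4579, 0.1135, 0.125 ]), 0.77), ([181.4, 6.1], array([0.5878, 0.1634, 0.125 ]), 0.67), ([429.8, 123.7], array([ 0.5099, -0.0179,  0.125 ]), 0.62)]
[0.45812674 0.11379822] (np.float64(0.7626040137053353), np.float64(0.002), np.float64(-0.002), np.float64(0.08726646259971647))
t 3.1 pose [0.458  0.1135 0.3008 0.0773] q [39. 52.] F [-0.4  0.7 -0.6] M [ 0.001 -0.043 -0.035] w 0.466
rows 2
[-0.0, 0.02, 3.49, 0.0, 0.0, 0.04, 4.0], [-0.0, 0.02, 3.49, 0.0, 0.0, 0.04, 4.0],
```

View pics/w2.png

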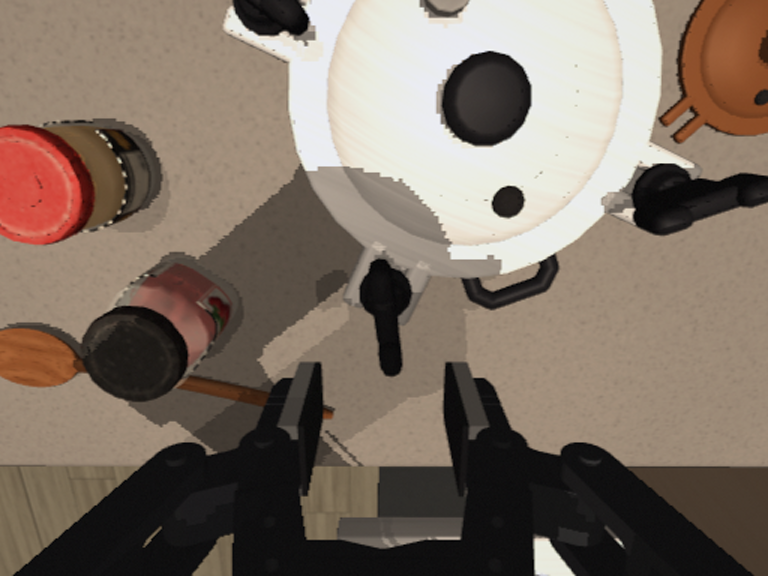

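The nut sits between the fingers in plan: its hub is at (384,290) and its wing runs to (393,372), about 5° of yaw. I'll descend and grip it.

Emit:
drive_tool(
  moves=[
    [[0,0,3.5,0,0,-2.5,4],[0,0,3.5,0,0,-2.5,4],[0,0,0,0,0,0,0],[0,0,0,0,0,0,0],[0,0,0,0,0,0,0],[0,0,0,0,0,0,0],[0,0,0,0,0,0,0],[0,0,0,0,0,0,0]],
  ],
)

```text
time: 3.9
ee_pos: [0.4579, 0.1131, 0.2315]
tool_rot: [0.0, 0.999, 0.045, 0.001]
force: [-0.4, -5.1, 0.7]
gripper_width: 0.101
grip_force: 61.8
```

```bash
cat > o.py <<'E'
from h import *
plan([])
E
python3 o.py
```

```text
t 3.9 pose [0.4579 0.1131 0.2315 5.1012] q [39. 57.] F [-0.4 -5.1  0.7] M [-1.722  0.142  0.078] w 0.101
rows 0
```

Emit:
drive_tool(
  moves=[
    [[0,0,0.03,0,0,8.5,0],[0,0,0.03,0,0,8.5,0],[0,0,0.03,0,0,8.5,0],[0,0,0.03,0,0,8.5,0],[0,0,0.03,0,0,8.5,0],[0,0,0.03,0,0,8.5,0],[0,0,0,0,0,0,0],[0,0,0,0,0,0,0]],
  ],
)

```text
time: 4.7
ee_pos: [0.4581, 0.1136, 0.2297]
tool_rot: [-0.001, 0.922, -0.388, 0.001]
force: [2.1, -2.8, 3.2]
gripper_width: 0.101
grip_force: 62.0
```

```bash
python3 o.py
```

```text
t 4.7 pose [  0.4581   0.1136   0.2297 -45.6475] q [39.  6.] F [ 2.1 -2.8  3.2] M [-1.067 -0.836  0.065] w 0.101
rows 0
```

```bash
cat > o.py <<'E'
from h import *
import sys
def tor(n=3):
    out=[]
    for i in range(n):
        s=robot.observe(); out.append((s["moment"][2],s["joint_efforts"][5]))
        if i<n-1: robot.snapshot("top")
    print("Mz,e6",np.round(out,3).tolist())
if __name__=="__main__":
    tor(int(sys.argv[1]) if len(sys.argv)>1 else 3); plan([])
E
python3 o.py
python3 - <<'E'
from h import *
b=bolts()["back"]; 
s=plan([])
plan([(.458,.1135,.2297,-45.7,1,4),(.458,.1135,.27,-45.7,1,4),(*b,.27,-78,4,4),(*b,.231,-78,1,4)],[.458,.1135,.2297,-45.7])
E
```

```text
Mz,e6 [[0.065, -0.245], [0.121, -0.088], [0.062, -0.045]]
t 4.8 pose [  0.4581   0.1136   0.2296 -45.7081] q [39.  6.] F [ 2.3 -2.9  2.9] M [-0.958 -0.94   0.062] w 0.099
rows 0

t 4.8 pose [  0.4581   0.1136   0.2296 -45.7081] q [39.  6.] F [ 2.3 -2.9  2.9] M [-0.958 -0.94   0.062] w 0.099
rows 0

rows 7
[0.0, 0.0, -0.0, 0.0, 0.0, -0.0, 4.0], [0.0, 0.0, -4.03, 0.0, 0.0, -0.0, 4.0], [4.58, -1.75, -0.0, 0.0, 0.0, 8.07, 4.0], [4.29, -2.37, -0.0, 0.0, 0.0, 8.07, 4.0], [3.91, -2.95, -0.0, 0.0, 0.0, 8.07, 4.0], [3.46, -3.47, -0.0, 0.0, 0.0, 8.07, 4.0], [0.0, -0.0, 3.9, 0.0, 0.0, -0.0, 4.0],
```

Emit:
drive_tool(
  moves=[
    [[0,0,0,0,0,0,3.5],[0,0,-4,0,0,0,3.5],[4.58,-1.75,0,0,0,8.07,3.5],[4.29,-2.37,0,0,0,8.07,3.5],[3.91,-2.95,0,0,0,8.07,3.5],[3.46,-3.47,0,0,0,8.07,3.5],[0,0,3.9,0,0,0,3.5],[0,0,0,0,0,0,0]],
  ],
)

```text
time: 5.6
ee_pos: [0.6356, 0.031, 0.2219]
tool_rot: [0.002, 0.776, -0.631, -0.003]
force: [21.0, 3.3, -6.0]
gripper_width: 0.261
grip_force: 8.0
```

```bash
python3 o.py 1
```

```text
Mz,e6 [[-0.1, 0.041]]
t 5.6 pose [ 6.35600e-01  3.10000e-02  2.21900e-01 -7.81887e+01] q [21. -9.] F [21.   3.3 -6. ] M [ 1.169 -6.942 -0.1  ] w 0.261
rows 0
```

Emit:
drive_tool(
  moves=[
    [[0,0,-0.1,0,0,0,4],[0,0,-4,0,0,0,4],[0,0,-3,0,0,0,4],[0,0,0,0,0,0,4],[0,0,0,0,0,0,4],[0,0,0,0,0,0,4],[0,0,0,0,0,0,4],[0,0,0,0,0,0,4]],
  ],
)

```text
time: 6.4
ee_pos: [0.6349, 0.0308, 0.2997]
tool_rot: [0.001, 0.776, -0.63, -0.0]
force: [-0.8, 0.3, 0.4]
gripper_width: 0.469
grip_force: 0.0
```

Run:
```python
from h import *
p=robot.snapshot("wrist"); save(p,"w3.png",s=1.5)
print([(r["xy"],onz(p,r["xy"],.125).round(4),round(r["score"],2)) for r in robot.landmark_of(p,"nut_a")])
c=bolts()["back"]; print(c,fit(p,c,shift=.006))
plan([])
```

```text
[([277.2, 330.5], array([0.585 , 0.1642, 0.125 ]), 0.73), ([426.4, 162.3], array([ 0.5085, -0.0184,  0.125 ]), 0.63), ([252.3, 192.9], array([0.636 , 0.0343, 0.125 ]), 0.59)]
[0.63587326 0.03120178] (np.float64(0.6485918453131568), np.float64(0.002), np.float64(0.004), np.float64(1.7802358370342162))
t 6.5 pose [ 6.35100e-01  3.07000e-02  2.99900e-01 -7.81463e+01] q [21. -9.] F [-0.1  0.6 -0.4] M [-0.03   0.056 -0.04 ] w 0.468
rows 0
```

View pics/w3.png

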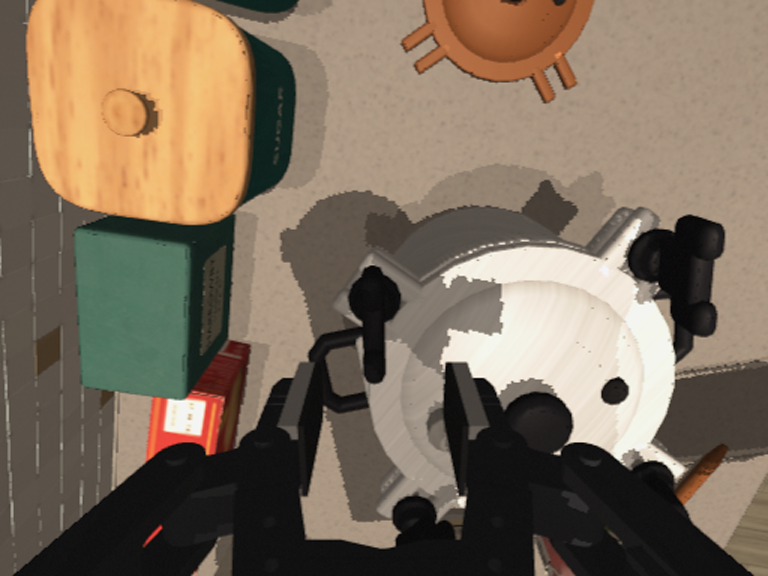

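Nut in w3 has its wing at (374,268) to (374,378), well aligned but about 4 mm left of the finger midline at column 384. The refit puts the centre at (0.5485, 0.0738) and the direction at -0.41 rad. I'll shift over and grip.

Emit:
drive_tool(
  moves=[
    [[-0.3,-0.42,0.3,0,0,0,3.5],[0,0,2.2,0,0,0,3.5],[0,0,2.2,0,0,0,3.5],[0,0,2.2,0,0,0,3.5],[0,0,0,0,0,0,0],[0,0,0,0,0,0,0],[0,0,0,0,0,0,0],[0,0,0,0,0,0,0]],
  ],
)

```text
time: 7.3
ee_pos: [0.6386, 0.0344, 0.2312]
tool_rot: [0.0, 0.776, -0.63, -0.0]
force: [-0.9, -0.8, -7.0]
gripper_width: 0.103
grip_force: 61.0
```

```bash
sed -i 's/^C=.*/C=np.array([.5485,.0738]); TH=-.4115/' h.py; python3 o.py 1
```

```text
Mz,e6 [[0.075, -0.074]]
t 7.3 pose [ 6.38600e-01  3.44000e-02  2.31200e-01 -7.81655e+01] q [21. -9.] F [-0.9 -0.8 -7. ] M [-0.444  0.207  0.075] w 0.103
rows 0
```

Emit:
drive_tool(
  moves=[
    [[0,0,0.03,0,0,8.5,0],[0,0,0.03,0,0,8.5,0],[0,0,0.03,0,0,8.5,0],[0,0,0.03,0,0,8.5,0],[0,0,0.03,0,0,8.5,0],[0,0,0.03,0,0,8.5,0],[0,0,0,0,0,0,0],[0,0,0,0,0,0,0]],
  ],
)

```text
time: 8.1
ee_pos: [0.6388, 0.0343, 0.2296]
tool_rot: [-0.0, -0.431, 0.902, -0.0]
force: [1.4, -3.1, -8.6]
gripper_width: 0.104
grip_force: 61.0
```

```bash
cat >> h.py <<'E'
def go(n,yaw,z=.231,op=3.5,nt=4,rise=.04,t=2):
    from o import tor
    if t: tor(t)
    s=robot.observe(); q=s["tool_rot"]; x=R.from_quat([q[1],q[2],q[3],q[0]]).as_matrix()[:,0]
    y0=np.degrees(np.arctan2(x[1],x[0])); yaw+=360*round((y0-yaw)/360)
    p=np.r_[s["ee_pos"],y0]; b=bolts()[n]; zt=max(p[2],z)+rise
    plan([]); plan([(*p[:2],p[2],y0,1,op),(*p[:2],zt,y0,2,op),(*b,zt,yaw,nt,op),(*b,z,yaw,2,op)],p)
E
python3 -c "
from h import *
go('left',-124)"
```

```text
Mz,e6 [[0.109, -0.28], [0.118, -0.123]]
t 8.15 pose [ 6.388000e-01  3.430000e-02  2.296000e-01 -1.289626e+02] q [ 21. -60.] F [ 1.6 -3.  -7.8] M [-0.804 -0.636  0.118] w 0.103
rows 0

rows 9
[0.0, 0.0, -0.0, 0.0, 0.0, -0.0, 3.5], [0.0, 0.0, -2.07, 0.0, 0.0, -0.0, 3.5], [0.0, 0.0, -2.07, 0.0, 0.0, -0.0, 3.5], [-1.71, 3.03, -0.0, 0.0, 0.0, -1.24, 3.5], [-1.77, 2.99, -0.0, 0.0, 0.0, -1.24, 3.5], [-1.84, 2.95, -0.0, 0.0, 0.0, -1.24, 3.5], [-1.9, 2.91, -0.0, 0.0, 0.0, -1.24, 3.5], [-0.0, -0.0, 2.0, 0.0, 0.0, -0.0, 3.5], [-0.0, -0.0, 2.0, 0.0, 0.0, -0.0, 3.5],
```

Emit:
drive_tool(
  moves=[
    [[0,0,0,0,0,0,3.5],[0,0,-2.1,0,0,0,3.5],[0,0,-2.1,0,0,0,3.5],[-1.71,3.03,0,0,0,-1.24,3.5],[-1.77,2.99,0,0,0,-1.24,3.5],[-1.84,2.95,0,0,0,-1.24,3.5],[-1.9,2.91,0,0,0,-1.24,3.5],[0,0,2,0,0,0,3.5]],
  ],
)

```text
time: 8.95
ee_pos: [0.5882, 0.1677, 0.2574]
tool_rot: [0.005, -0.471, 0.882, -0.0]
force: [-0.1, -0.6, -0.1]
gripper_width: 0.41
grip_force: 0.0
```

Emit:
drive_tool(
  moves=[
    [[0,0,2,0,0,0,3.5],[0,0,0,0,0,0,3.5],[0,0,0,0,0,0,0],[0,0,0,0,0,0,0],[0,0,0,0,0,0,0],[0,0,0,0,0,0,0],[0,0,0,0,0,0,0],[0,0,0,0,0,0,0]],
  ],
)

```text
time: 9.75
ee_pos: [0.5886, 0.1639, 0.2342]
tool_rot: [0.002, -0.468, 0.884, -0.0]
force: [-0.8, 0.3, 5.4]
gripper_width: 0.102
grip_force: 61.1
```

```bash
python3 o.py 1
```

```text
Mz,e6 [[-0.087, 0.058]]
t 9.75 pose [   0.5886    0.1639    0.2342 -124.1946] q [ 34. -69.] F [-0.8  0.3  5.4] M [ 0.117  0.362 -0.087] w 0.102
rows 0
```

Emit:
drive_tool(
  moves=[
    [[0,0,0.03,0,0,8.5,0],[0,0,0.03,0,0,8.5,0],[0,0,0.03,0,0,8.5,0],[0,0,0.03,0,0,8.5,0],[0,0,0.03,0,0,8.5,0],[0,0,0.03,0,0,8.5,0],[0,0,0,0,0,0,0],[0,0,0,0,0,0,0]],
  ],
)

```text
time: 10.55
ee_pos: [0.589, 0.1632, 0.2322]
tool_rot: [0.002, -0.042, 0.999, -0.0]
force: [0.8, -2.4, 4.7]
gripper_width: 0.103
grip_force: 61.1
```

```bash
python3 -c "
from h import *
go('right',-76,nt=11)"
```

```text
Mz,e6 [[-0.004, -0.127], [0.016, -0.047]]
t 10.6 pose [ 5.890000e-01  1.632000e-01  2.323000e-01 -1.751862e+02] q [  34. -120.] F [ 1.1 -2.3  5.2] M [-0.83  -0.526  0.016] w 0.103
rows 0

rows 16
[0.0, 0.0, -0.0, 0.0, 0.0, -0.0, 3.5], [0.0, 0.0, -2.0, 0.0, 0.0, -0.0, 3.5], [0.0, 0.0, -2.0, 0.0, 0.0, -0.0, 3.5], [0.86, -1.56, -0.0, 0.0, 0.0, -9.02, 3.5], [1.09, -1.41, -0.0, 0.0, 0.0, -9.02, 3.5], [1.3, -1.22, -0.0, 0.0, 0.0, -9.02, 3.5], [1.48, -1.0, -0.0, 0.0, 0.0, -9.02, 3.5], [1.61, -0.76, -0.0, 0.0, 0.0, -9.02, 3.5], [1.71, -0.5, -0.0, 0.0, 0.0, -9.02, 3.5], [1.77, -0.22, -0.0, 0.0, 0.0, -9.02, 3.5], [1.78, 0.06, -0.0, 0.0, 0.0, -9.02, 3.5], [1.75, 0.34, -0.0, 0.0, 0.0, -9.02, 3.5], [1.68, 0.61, -0.0, 0.0, 0.0, -9.02, 3.5], [1.56, 0.86, -0.0, 0.0, 0.0, -9.02, 3.5], [-0.0, 0.0, 2.06, 0.0, 0.0, 0.0, 3.5], [-0.0, 0.0, 2.06, 0.0, 0.0, 0.0, 3.5],
```

```bash
sed -i 's/    p=np.r_\[s\["ee_pos"\],y0\]; b/    nt=max(nt,int(np.ceil(abs(yaw-y0)\/8.5))); p=np.r_[s["ee_pos"],y0]; b/' h.py; python3 -c "
from h import *
go('right',-76,t=0)"
```

```text
t 10.6 pose [ 5.890000e-01  1.632000e-01  2.323000e-01 -1.751862e+02] q [  34. -120.] F [ 1.1 -2.3  5.2] M [-0.83  -0.526  0.016] w 0.103
rows 0

rows 17
[0.0, 0.0, -0.0, 0.0, 0.0, -0.0, 3.5], [0.0, 0.0, -2.0, 0.0, 0.0, -0.0, 3.5], [0.0, 0.0, -2.0, 0.0, 0.0, -0.0, 3.5], [0.79, -1.43, -0.0, 0.0, 0.0, -8.27, 3.5], [0.98, -1.3, -0.0, 0.0, 0.0, -8.27, 3.5], [1.16, -1.15, -0.0, 0.0, 0.0, -8.27, 3.5], [1.32, -0.97, -0.0, 0.0, 0.0, -8.27, 3.5], [1.44, -0.77, -0.0, 0.0, 0.0, -8.27, 3.5], [1.54, -0.56, -0.0, 0.0, 0.0, -8.27, 3.5], [1.6, -0.33, -0.0, 0.0, 0.0, -8.27, 3.5], [1.63, -0.1, -0.0, 0.0, 0.0, -8.27, 3.5], [1.63, 0.14, -0.0, 0.0, 0.0, -8.27, 3.5], [1.59, 0.37, -0.0, 0.0, 0.0, -8.27, 3.5], [1.52, 0.6, -0.0, 0.0, 0.0, -8.27, 3.5], [1.42, 0.81, -0.0, 0.0, 0.0, -8.27, 3.5], [-0.0, 0.0, 2.06, 0.0, 0.0, 0.0, 3.5], [-0.0, 0.0, 2.06, 0.0, 0.0, 0.0, 3.5],
```

Emit:
drive_tool(
  moves=[
    [[0,0,0,0,0,0,3.5],[0,0,-2,0,0,0,3.5],[0,0,-2,0,0,0,3.5],[0.79,-1.43,0,0,0,-8.27,3.5],[0.98,-1.3,0,0,0,-8.27,3.5],[1.16,-1.15,0,0,0,-8.27,3.5],[1.32,-0.97,0,0,0,-8.27,3.5],[1.44,-0.77,0,0,0,-8.27,3.5]],
  ],
)

```text
time: 11.4
ee_pos: [0.5543, 0.0889, 0.2695]
tool_rot: [-0.0, -0.395, 0.919, 0.0]
force: [-0.2, -0.3, 0.6]
gripper_width: 0.409
grip_force: 0.0
```

Emit:
drive_tool(
  moves=[
    [[1.54,-0.56,0,0,0,-8.27,3.5],[1.6,-0.33,0,0,0,-8.27,3.5],[1.63,-0.1,0,0,0,-8.27,3.5],[1.63,0.14,0,0,0,-8.27,3.5],[1.59,0.37,0,0,0,-8.27,3.5],[1.52,0.6,0,0,0,-8.27,3.5],[1.42,0.81,0,0,0,-8.27,3.5],[0,0,0,0,0,0,3.5]],
  ],
)

```text
time: 12.2
ee_pos: [0.5078, -0.0163, 0.27]
tool_rot: [-0.0, 0.789, -0.615, -0.0]
force: [-0.0, 0.4, 0.3]
gripper_width: 0.415
grip_force: 0.0
```

```bash
python3 -c "
from h import *
p=robot.snapshot('wrist'); save(p,'w4.png',s=1.5); print(bolts()['right'],fit(p,bolts()['right'],shift=.004))
plan([(*bolts()['right'],.231,-76,2,3.5)])"
```

```text
[ 0.50930151 -0.01601914] (np.float64(0.5844264582751884), np.float64(0.0), np.float64(-0.002), np.float64(1.8849555921538759))
t 12.25 pose [ 5.08100e-01 -1.57000e-02  2.69900e-01 -7.60949e+01] q [21. -7.] F [ 0.3 -0.5  0.2] M [ 0.031 -0.018 -0.033] w 0.41
rows 2
[0.03, -0.05, 1.95, 0.0, 0.0, -0.05, 3.5], [0.03, -0.05, 1.95, 0.0, 0.0, -0.05, 3.5],
```

Emit:
drive_tool(
  moves=[
    [[0,-0.1,1.95,0,0,-1.5,3.5],[0,0,1.95,0,0,-1.5,3.5],[0,0,0,0,0,0,0],[0,0,0,0,0,0,0],[0,0,0,0,0,0,0],[0,0,0,0,0,0,0],[0,0,0,0,0,0,0],[0,0,0,0,0,0,0]],
  ],
)

```text
time: 13.05
ee_pos: [0.5091, -0.0148, 0.2307]
tool_rot: [0.0, 0.804, -0.595, -0.0]
force: [-2.7, 0.8, -5.1]
gripper_width: 0.103
grip_force: 62.6
```

```bash
python3 o.py 1
```

```text
Mz,e6 [[0.103, -0.112]]
t 13.05 pose [ 5.09100e-01 -1.48000e-02  2.30700e-01 -7.29617e+01] q [21. -4.] F [-2.7  0.8 -5.1] M [0.407 0.687 0.103] w 0.103
rows 0
```

Emit:
drive_tool(
  moves=[
    [[0,0,0.03,0,0,8.5,0],[0,0,0.03,0,0,8.5,0],[0,0,0.03,0,0,8.5,0],[0,0,0.03,0,0,8.5,0],[0,0,0.03,0,0,8.5,0],[0,0,0.03,0,0,8.5,0],[0,0,0,0,0,0,0],[0,0,0,0,0,0,0]],
  ],
)

```text
time: 13.85
ee_pos: [0.51, -0.015, 0.2289]
tool_rot: [0.001, -0.472, 0.882, -0.0]
force: [5.3, -1.5, -9.9]
gripper_width: 0.097
grip_force: 62.1
```

```bash
python3 -c "
from h import *
go('front',-46,z=.2295)"
```

```text
Mz,e6 [[0.077, -0.19], [0.016, -0.078]]
t 13.9 pose [ 5.100000e-01 -1.500000e-02  2.289000e-01 -1.237198e+02] q [ 21. -55.] F [  5.3  -1.  -10.8] M [-0.511 -2.031  0.016] w 0.098
rows 0

rows 15
[0.0, 0.0, -0.0, 0.0, 0.0, -0.0, 3.5], [0.0, 0.0, -2.03, 0.0, 0.0, -0.0, 3.5], [0.0, 0.0, -2.03, 0.0, 0.0, -0.0, 3.5], [-0.78, 1.14, -0.0, 0.0, 0.0, -7.77, 3.5], [-0.93, 1.02, -0.0, 0.0, 0.0, -7.77, 3.5], [-1.06, 0.89, -0.0, 0.0, 0.0, -7.77, 3.5], [-1.17, 0.74, -0.0, 0.0, 0.0, -7.77, 3.5], [-1.26, 0.57, -0.0, 0.0, 0.0, -7.77, 3.5], [-1.32, 0.4, -0.0, 0.0, 0.0, -7.77, 3.5], [-1.36, 0.21, -0.0, 0.0, 0.0, -7.77, 3.5], [-1.38, 0.03, -0.0, 0.0, 0.0, -7.77, 3.5], [-1.37, -0.16, -0.0, 0.0, 0.0, -7.77, 3.5], [-1.34, -0.34, -0.0, 0.0, 0.0, -7.77, 3.5], [0.0, 0.0, 2.0, 0.0, 0.0, -0.0, 3.5], [0.0, 0.0, 2.0, 0.0, 0.0, -0.0, 3.5],
```

Emit:
drive_tool(
  moves=[
    [[0,0,0,0,0,0,3.5],[0,0,-2,0,0,0,3.5],[0,0,-2,0,0,0,3.5],[-0.78,1.14,0,0,0,-7.77,3.5],[-0.93,1.02,0,0,0,-7.77,3.5],[-1.06,0.89,0,0,0,-7.77,3.5],[-1.17,0.74,0,0,0,-7.77,3.5],[-1.26,0.57,0,0,0,-7.77,3.5]],
  ],
)

```text
time: 14.7
ee_pos: [0.484, 0.0496, 0.2711]
tool_rot: [-0.001, 0.74, -0.673, 0.001]
force: [-0.5, 0.6, 0.3]
gripper_width: 0.409
grip_force: 0.0
```

Emit:
drive_tool(
  moves=[
    [[-1.32,0.4,0,0,0,-7.77,3.5],[-1.36,0.21,0,0,0,-7.77,3.5],[-1.38,0.03,0,0,0,-7.77,3.5],[-1.37,-0.16,0,0,0,-7.77,3.5],[-1.34,-0.34,0,0,0,-7.77,3.5],[0,0,2,0,0,0,3.5],[0,0,2,0,0,0,3.5],[0,0,0,0,0,0,0]],
  ],
)

```text
time: 15.5
ee_pos: [0.4578, 0.1132, 0.2281]
tool_rot: [0.001, 0.92, -0.392, -0.001]
force: [-0.5, 0.0, -0.7]
gripper_width: 0.257
grip_force: 0.0
```

Emit:
drive_tool(
  moves=[
    [[0,0,0,0,0,0,0],[0,0,0,0,0,0,0],[0,0,0.03,0,0,8.5,0],[0,0,0.03,0,0,8.5,0],[0,0,0.03,0,0,8.5,0],[0,0,0.03,0,0,8.5,0],[0,0,0.03,0,0,8.5,0],[0,0,0.03,0,0,8.5,0]],
  ],
)

```text
time: 16.3
ee_pos: [0.459, 0.1133, 0.2289]
tool_rot: [0.001, -0.659, 0.752, -0.001]
force: [0.4, -0.4, -0.2]
gripper_width: 0.095
grip_force: 61.2
```

```bash
python3 -c "
from h import *
go('back',-129,z=.2295,t=3)"
```

```text
Mz,e6 [[0.255, 1.723], [0.212, 0.403], [0.15, -1.727]]
t 16.4 pose [  0.459    0.1133   0.2288 -97.3017] q [ 38. -46.] F [ 0.3 -1.2  1.2] M [-0.373  0.019  0.15 ] w 0.099
rows 0

rows 9
[0.0, 0.0, -0.0, 0.0, 0.0, -0.0, 3.5], [0.0, 0.0, -2.03, 0.0, 0.0, -0.0, 3.5], [0.0, 0.0, -2.03, 0.0, 0.0, -0.0, 3.5], [1.38, -4.7, -0.0, 0.0, 0.0, 7.92, 3.5], [0.72, -4.84, -0.0, 0.0, 0.0, 7.92, 3.5], [0.05, -4.9, -0.0, 0.0, 0.0, 7.92, 3.5], [-0.63, -4.86, -0.0, 0.0, 0.0, 7.92, 3.5], [-0.0, -0.0, 2.0, 0.0, 0.0, -0.0, 3.5], [-0.0, -0.0, 2.0, 0.0, 0.0, -0.0, 3.5],
```

Emit:
drive_tool(
  moves=[
    [[0,0,0,0,0,0,3.5],[0,0,-2,0,0,0,3.5],[0,0,-2,0,0,0,3.5],[1.38,-4.7,0,0,0,7.92,3.5],[0.72,-4.84,0,0,0,7.92,3.5],[0.05,-4.9,0,0,0,7.92,3.5],[-0.63,-4.86,0,0,0,7.92,3.5],[0,0,0,0,0,0,3.5]],
  ],
)

```text
time: 17.2
ee_pos: [0.6414, 0.0326, 0.2615]
tool_rot: [-0.004, -0.429, 0.903, 0.0]
force: [-1.2, -0.2, -2.3]
gripper_width: 0.409
grip_force: 0.0
```

```bash
python3 -c "
from h import *
plan([(*bolts()['back'],.2295,-129,2,3.5)])"
```

```text
t 17.2 pose [ 6.414000e-01  3.260000e-02  2.615000e-01 -1.291568e+02] q [ 21. -60.] F [-1.2 -0.2 -2.3] M [ 0.026  0.157 -0.078] w 0.409
rows 2
[0.02, 0.18, 1.6, 0.0, 0.0, -0.08, 3.5], [0.02, 0.18, 1.6, 0.0, 0.0, -0.08, 3.5],
```

Emit:
drive_tool(
  moves=[
    [[0,0,2,0,0,0,3.5],[0,0,2,0,0,0,3.5],[0,0,0,0,0,0,3.5],[0,0,0,0,0,0,3.5],[0,0,0,0,0,0,0],[0,0,0,0,0,0,0],[0,0,0,0,0,0,0],[0,0,0,0,0,0,0]],
  ],
)

```text
time: 18.0
ee_pos: [0.6386, 0.0347, 0.2293]
tool_rot: [0.002, -0.431, 0.902, -0.001]
force: [0.8, -0.6, 5.6]
gripper_width: 0.101
grip_force: 61.2
```

Emit:
drive_tool(
  moves=[
    [[0,0,0.03,0,0,8.5,0],[0,0,0.03,0,0,8.5,0],[0,0,0.03,0,0,8.5,0],[0,0,0.03,0,0,8.5,0],[0,0,0.03,0,0,8.5,0],[0,0,0.03,0,0,8.5,0],[0,0,0,0,0,0,0],[0,0,0,0,0,0,0]],
  ],
)

```text
time: 18.8
ee_pos: [0.6389, 0.0341, 0.2277]
tool_rot: [0.002, -0.0, 1.0, -0.0]
force: [3.8, -2.6, 4.9]
gripper_width: 0.101
grip_force: 61.3
```

```bash
python3 -c "
from h import *
go('left',5,z=.2295,t=3)"
```

```text
Mz,e6 [[0.178, -0.259], [0.161, -0.181], [0.189, -0.164]]
t 18.9 pose [ 6.389000e-01  3.410000e-02  2.277000e-01 -1.799367e+02] q [  21. -111.] F [ 2.8 -2.5  5.6] M [-0.945 -1.065  0.189] w 0.101
rows 0

rows 26
[0.0, 0.0, -0.0, 0.0, 0.0, -0.0, 3.5], [0.0, 0.0, -2.09, 0.0, 0.0, -0.0, 3.5], [0.0, 0.0, -2.09, 0.0, 0.0, -0.0, 3.5], [0.24, 0.62, -0.0, 0.0, 0.0, 8.34, 3.5], [0.33, 0.58, -0.0, 0.0, 0.0, 8.34, 3.5], [0.41, 0.52, -0.0, 0.0, 0.0, 8.34, 3.5], [0.48, 0.46, -0.0, 0.0, 0.0, 8.34, 3.5], [0.54, 0.38, -0.0, 0.0, 0.0, 8.34, 3.5], [0.59, 0.3, -0.0, 0.0, 0.0, 8.34, 3.5], [0.63, 0.21, -0.0, 0.0, 0.0, 8.34, 3.5], [0.65, 0.12, -0.0, 0.0, 0.0, 8.34, 3.5], [0.66, 0.02, -0.0, 0.0, 0.0, 8.34, 3.5], [0.66, -0.08, -0.0, 0.0, 0.0, 8.34, 3.5], [0.64, -0.17, -0.0, 0.0, 0.0, 8.34, 3.5], [0.61, -0.26, -0.0, 0.0, 0.0, 8.34, 3.5], [0.57, -0.35, -0.0, 0.0, 0.0, 8.34, 3.5], [0.51, -0.43, -0.0, 0.0, 0.0, 8.34, 3.5], [0.44, -0.49, -0.0, 0.0, 0.0, 8.34, 3.5], [0.37, -0.55, -0.0, 0.0, 0.0, 8.34, 3.5], [0.28, -0.6, -0.0, 0.0, 0.0, 8.34, 3.5], [0.19, -0.63, -0.0, 0.0, 0.0, 8.34, 3.5], [0.1, -0.66, -0.0, 0.0, 0.0, 8.34, 3.5], [0.0, -0.66, -0.0, 0.0, 0.0, 8.34, 3.5], [-0.1, -0.66, -0.0, 0.0, 0.0, 8.34, 3.5], [0.0, 0.0, 2.0, 0.0, 0.0, -0.0, 3.5], [0.0, 0.0, 2.0, 0.0, 0.0, -0.0, 3.5],
```

```bash
sed -i 's/; yaw+=360\*round((y0-yaw)\/360)/; yq=np.degrees(s["joint_positions"][0]+s["joint_positions"][5])-90; y0+=360*round((yq-y0)\/360)/' h.py; python3 -c "
from h import *
go('right',-124,z=.2295,t=0)"
```

```text
t 18.9 pose [ 6.389000e-01  3.410000e-02  2.277000e-01 -1.799367e+02] q [  21. -111.] F [ 2.8 -2.5  5.6] M [-0.945 -1.065  0.189] w 0.101
rows 0

rows 12
[0.0, 0.0, -0.0, 0.0, 0.0, -0.0, 3.5], [0.0, 0.0, -2.09, 0.0, 0.0, -0.0, 3.5], [0.0, 0.0, -2.09, 0.0, 0.0, -0.0, 3.5], [1.85, -0.71, -0.0, 0.0, 0.0, -7.99, 3.5], [1.93, -0.45, -0.0, 0.0, 0.0, -7.99, 3.5], [1.98, -0.18, -0.0, 0.0, 0.0, -7.99, 3.5], [1.98, 0.1, -0.0, 0.0, 0.0, -7.99, 3.5], [1.95, 0.37, -0.0, 0.0, 0.0, -7.99, 3.5], [1.88, 0.64, -0.0, 0.0, 0.0, -7.99, 3.5], [1.77, 0.9, -0.0, 0.0, 0.0, -7.99, 3.5], [-0.0, -0.0, 2.0, 0.0, 0.0, -0.0, 3.5], [-0.0, -0.0, 2.0, 0.0, 0.0, -0.0, 3.5],
```

Emit:
drive_tool(
  moves=[
    [[0,0,0,0,0,0,3.5],[0,0,-2.1,0,0,0,3.5],[0,0,-2.1,0,0,0,3.5],[1.85,-0.71,0,0,0,-7.99,3.5],[1.93,-0.45,0,0,0,-7.99,3.5],[1.98,-0.18,0,0,0,-7.99,3.5],[1.98,0.1,0,0,0,-7.99,3.5],[1.95,0.37,0,0,0,-7.99,3.5]],
  ],
)

```text
time: 19.7
ee_pos: [0.5442, -0.001, 0.2665]
tool_rot: [-0.001, -0.345, 0.939, 0.001]
force: [0.6, -0.1, 0.4]
gripper_width: 0.407
grip_force: 0.0
```

Emit:
drive_tool(
  moves=[
    [[1.88,0.64,0,0,0,-7.99,3.5],[1.77,0.9,0,0,0,-7.99,3.5],[0,0,2,0,0,0,3.5],[0,0,2,0,0,0,3.5],[0,0,0,0,0,0,3.5],[0,0,0,0,0,0,0],[0,0,0,0,0,0,0],[0,0,0,0,0,0,0]],
  ],
)

```text
time: 20.5
ee_pos: [0.5091, -0.0157, 0.2287]
tool_rot: [0.001, -0.469, 0.883, -0.001]
force: [3.7, -2.5, -0.1]
gripper_width: 0.104
grip_force: 61.2
```

Emit:
drive_tool(
  moves=[
    [[0,0,0.03,0,0,8.5,0],[0,0,0.03,0,0,8.5,0],[0,0,0.03,0,0,8.5,0],[0,0,0.03,0,0,8.5,0],[0,0,0.03,0,0,8.5,0],[0,0,0.03,0,0,8.5,0],[0,0,0,0,0,0,0],[0,0,0,0,0,0,0]],
  ],
)

```text
time: 21.3
ee_pos: [0.5094, -0.0159, 0.2268]
tool_rot: [0.001, -0.043, 0.999, -0.001]
force: [5.5, -4.7, -1.7]
gripper_width: 0.102
grip_force: 60.9
```

```bash
python3 -c "
from h import *
go('left',5,z=.23,t=3)"
```

```text
Mz,e6 [[0.05, -0.152], [0.045, -0.073], [0.031, -0.057]]
t 21.4 pose [ 5.094000e-01 -1.590000e-02  2.268000e-01 -1.750303e+02] q [  21. -106.] F [ 6.  -4.2 -1.9] M [-1.512 -1.878  0.031] w 0.103
rows 0

rows 27
[0.0, 0.0, -0.0, 0.0, 0.0, -0.0, 3.5], [0.0, 0.0, -2.16, 0.0, 0.0, -0.0, 3.5], [0.0, 0.0, -2.16, 0.0, 0.0, -0.0, 3.5], [-0.43, 0.78, -0.0, 0.0, 0.0, -8.18, 3.5], [-0.53, 0.71, -0.0, 0.0, 0.0, -8.18, 3.5], [-0.63, 0.63, -0.0, 0.0, 0.0, -8.18, 3.5], [-0.71, 0.53, -0.0, 0.0, 0.0, -8.18, 3.5], [-0.78, 0.43, -0.0, 0.0, 0.0, -8.18, 3.5], [-0.83, 0.31, -0.0, 0.0, 0.0, -8.18, 3.5], [-0.87, 0.19, -0.0, 0.0, 0.0, -8.18, 3.5], [-0.89, 0.06, -0.0, 0.0, 0.0, -8.18, 3.5], [-0.89, -0.06, -0.0, 0.0, 0.0, -8.18, 3.5], [-0.87, -0.19, -0.0, 0.0, 0.0, -8.18, 3.5], [-0.83, -0.31, -0.0, 0.0, 0.0, -8.18, 3.5], [-0.78, -0.43, -0.0, 0.0, 0.0, -8.18, 3.5], [-0.71, -0.53, -0.0, 0.0, 0.0, -8.18, 3.5], [-0.63, -0.63, -0.0, 0.0, 0.0, -8.18, 3.5], [-0.53, -0.71, -0.0, 0.0, 0.0, -8.18, 3.5], [-0.43, -0.78, -0.0, 0.0, 0.0, -8.18, 3.5], [-0.31, -0.83, -0.0, 0.0, 0.0, -8.18, 3.5], [-0.19, -0.87, -0.0, 0.0, 0.0, -8.18, 3.5], [-0.06, -0.89, -0.0, 0.0, 0.0, -8.18, 3.5], [0.06, -0.89, -0.0, 0.0, 0.0, -8.18, 3.5], [0.19, -0.87, -0.0, 0.0, 0.0, -8.18, 3.5], [0.31, -0.83, -0.0, 0.0, 0.0, -8.18, 3.5], [0.0, 0.0, 2.0, 0.0, 0.0, 0.0, 3.5], [0.0, 0.0, 2.0, 0.0, 0.0, 0.0, 3.5],
```

Emit:
drive_tool(
  moves=[
    [[0,0,0,0,0,0,3.5],[0,0,-2.2,0,0,0,3.5],[0,0,-2.1,0,0,0,3.5],[-0.43,0.78,0,0,0,-8.18,3.5],[-0.53,0.71,0,0,0,-8.18,3.5],[-0.63,0.63,0,0,0,-8.18,3.5],[-0.71,0.53,0,0,0,-8.18,3.5],[-0.78,0.43,0,0,0,-8.18,3.5]],
  ],
)

```text
time: 22.2
ee_pos: [0.5263, 0.026, 0.2692]
tool_rot: [0.0, -0.393, 0.92, 0.0]
force: [-0.1, 0.3, -0.1]
gripper_width: 0.413
grip_force: 0.0
```

Emit:
drive_tool(
  moves=[
    [[-0.83,0.31,0,0,0,-8.18,3.5],[-0.87,0.19,0,0,0,-8.18,3.5],[-0.89,0.06,0,0,0,-8.18,3.5],[-0.89,-0.06,0,0,0,-8.18,3.5],[-0.87,-0.19,0,0,0,-8.18,3.5],[-0.83,-0.31,0,0,0,-8.18,3.5],[-0.78,-0.43,0,0,0,-8.18,3.5],[-0.71,-0.53,0,0,0,-8.18,3.5]],
  ],
)

```text
time: 23.0
ee_pos: [0.5548, 0.0911, 0.2691]
tool_rot: [-0.0, 0.828, -0.561, -0.0]
force: [-0.6, -0.4, -0.5]
gripper_width: 0.409
grip_force: 0.0
```

Emit:
drive_tool(
  moves=[
    [[-0.63,-0.63,0,0,0,-8.18,3.5],[-0.53,-0.71,0,0,0,-8.18,3.5],[-0.43,-0.78,0,0,0,-8.18,3.5],[-0.31,-0.83,0,0,0,-8.18,3.5],[-0.19,-0.87,0,0,0,-8.18,3.5],[-0.06,-0.89,0,0,0,-8.18,3.5],[0.06,-0.89,0,0,0,-8.18,3.5],[0.19,-0.87,0,0,0,-8.18,3.5]],
  ],
)

```text
time: 23.8
ee_pos: [0.5834, 0.1564, 0.269]
tool_rot: [-0.0, 1.0, -0.025, -0.0]
force: [-0.0, -0.0, -0.3]
gripper_width: 0.411
grip_force: 0.0
```

Emit:
drive_tool(
  moves=[
    [[0.31,-0.83,0,0,0,-8.18,3.5],[0,0,2,0,0,0,3.5],[0,0,2,0,0,0,3.5],[0,0,0,0,0,0,3.5],[0,0,0,0,0,0,0],[0,0,0,0,0,0,0],[0,0,0,0,0,0,0],[0,0,0,0,0,0,0]],
  ],
)

```text
time: 24.6
ee_pos: [0.5874, 0.1633, 0.2304]
tool_rot: [0.0, 0.999, 0.043, 0.001]
force: [-0.8, -3.4, 3.2]
gripper_width: 0.104
grip_force: 61.1
```

```bash
python3 o.py 1
```

```text
Mz,e6 [[0.022, -0.001]]
t 24.6 pose [0.5874 0.1633 0.2304 4.9344] q [34. 61.] F [-0.8 -3.4  3.2] M [-1.056  0.184  0.022] w 0.104
rows 0
```

Emit:
drive_tool(
  moves=[
    [[0,0,0.03,0,0,8.5,0],[0,0,0.03,0,0,8.5,0],[0,0,0.03,0,0,8.5,0],[0,0,0.03,0,0,8.5,0],[0,0,0.03,0,0,8.5,0],[0,0,0.03,0,0,8.5,0],[0,0,0,0,0,0,0],[0,0,0,0,0,0,0]],
  ],
)

```text
time: 25.4
ee_pos: [0.5876, 0.1637, 0.2284]
tool_rot: [-0.001, 0.921, -0.389, 0.001]
force: [1.6, -2.2, 5.4]
gripper_width: 0.095
grip_force: 61.5
```

```bash
python3 -c "
from h import *
go('front',-97,z=.228,t=3)"
```

```text
Mz,e6 [[-0.004, -0.145], [0.04, -0.001], [0.094, -0.009]]
t 25.5 pose [  0.5876   0.1637   0.2284 -45.8309] q [34. 10.] F [ 0.9 -2.5  5.2] M [-0.909 -0.605  0.094] w 0.1
rows 0

rows 12
[0.0, 0.0, -0.0, 0.0, 0.0, -0.0, 3.5], [0.0, 0.0, -2.0, 0.0, 0.0, -0.0, 3.5], [0.0, 0.0, -2.0, 0.0, 0.0, -0.0, 3.5], [-0.76, 1.83, -0.0, 0.0, 0.0, 7.31, 3.5], [-0.53, 1.91, -0.0, 0.0, 0.0, 7.31, 3.5], [-0.28, 1.96, -0.0, 0.0, 0.0, 7.31, 3.5], [-0.03, 1.98, -0.0, 0.0, 0.0, 7.31, 3.5], [0.23, 1.97, -0.0, 0.0, 0.0, 7.31, 3.5], [0.47, 1.92, -0.0, 0.0, 0.0, 7.31, 3.5], [0.71, 1.85, -0.0, 0.0, 0.0, 7.31, 3.5], [-0.0, 0.0, 2.02, 0.0, 0.0, -0.0, 3.5], [-0.0, 0.0, 2.02, 0.0, 0.0, -0.0, 3.5],
```

Emit:
drive_tool(
  moves=[
    [[0,0,0,0,0,0,3.5],[0,0,-2,0,0,0,3.5],[0,0,-2,0,0,0,3.5],[-0.76,1.83,0,0,0,7.31,3.5],[-0.53,1.91,0,0,0,7.31,3.5],[-0.28,1.96,0,0,0,7.31,3.5],[-0.03,1.98,0,0,0,7.31,3.5],[0.23,1.97,0,0,0,7.31,3.5]],
  ],
)

```text
time: 26.3
ee_pos: [0.4934, 0.1281, 0.2658]
tool_rot: [0.001, 0.751, -0.661, -0.001]
force: [-1.0, -0.6, 0.3]
gripper_width: 0.41
grip_force: 0.0
```

Emit:
drive_tool(
  moves=[
    [[0.47,1.92,0,0,0,7.31,3.5],[0.71,1.85,0,0,0,7.31,3.5],[0,0,2,0,0,0,3.5],[0,0,2,0,0,0,3.5],[0,0,0,0,0,0,3.5],[0,0,0,0,0,0,0],[0,0,0,0,0,0,0],[0,0,0,0,0,0,0]],
  ],
)

```text
time: 27.1
ee_pos: [0.4584, 0.1137, 0.228]
tool_rot: [0.001, -0.661, 0.75, -0.001]
force: [5.8, -2.1, 0.0]
gripper_width: 0.099
grip_force: 61.1
```

```bash
python3 o.py 2
```

```text
Mz,e6 [[0.199, -0.144], [0.145, -0.141]]
t 27.15 pose [  0.4584   0.1138   0.228  -97.1955] q [ 39. -46.] F [ 5.5 -1.5  0.2] M [-0.344 -1.528  0.145] w 0.102
rows 0
```

Emit:
drive_tool(
  moves=[
    [[0,0,0.01,0,0,3,0],[0,0,0.01,0,0,3,0],[0,0,0.01,0,0,3,0],[0,0,0.01,0,0,3,0],[0,0,0.01,0,0,3,0],[0,0,0,0,0,0,0],[0,0,0,0,0,0,0],[0,0,0,0,0,0,0]],
  ],
)

```text
time: 27.95
ee_pos: [0.4586, 0.1137, 0.2275]
tool_rot: [0.001, -0.558, 0.83, -0.001]
force: [6.2, -0.9, -0.4]
gripper_width: 0.105
grip_force: 61.2
```

```bash
python3 o.py 4
```

```text
Mz,e6 [[0.222, -0.21], [0.146, -0.209], [0.224, -0.209], [0.221, -0.209]]
t 28.1 pose [   0.4586    0.1137    0.2276 -112.1994] q [ 39. -61.] F [ 5.9 -0.7 -0.5] M [-0.457 -2.014  0.221] w 0.107
rows 0
```

Emit:
drive_tool(
  moves=[
    [[0,0,0.01,0,0,3,0],[0,0,0.01,0,0,3,0],[0,0,0.01,0,0,3,0],[0,0,0.01,0,0,3,0],[0,0,0,0,0,0,0],[0,0,0,0,0,0,0],[0,0,0,0,0,0,0],[0,0,0,0,0,0,0]],
  ],
)

```text
time: 28.9
ee_pos: [0.4587, 0.1137, 0.2273]
tool_rot: [0.002, -0.468, 0.884, -0.001]
force: [7.4, -0.6, -1.0]
gripper_width: 0.098
grip_force: 61.2
```

```bash
python3 -c "
from h import *
go('back',-180,z=.2265,t=3,nt=7)"
```

```text
Mz,e6 [[0.228, -0.254], [0.248, -0.254], [0.231, -0.254]]
t 29.0 pose [ 4.587000e-01  1.137000e-01  2.273000e-01 -1.241964e+02] q [ 39. -73.] F [ 6.5 -2.   0.3] M [-0.474 -2.224  0.231] w 0.099
rows 0

rows 12
[0.0, 0.0, -0.0, 0.0, 0.0, -0.0, 3.5], [0.0, 0.0, -2.0, 0.0, 0.0, -0.0, 3.5], [0.0, 0.0, -2.0, 0.0, 0.0, -0.0, 3.5], [-0.51, -2.76, -0.0, 0.0, 0.0, 7.97, 3.5], [-0.88, -2.66, -0.0, 0.0, 0.0, 7.97, 3.5], [-1.24, -2.51, -0.0, 0.0, 0.0, 7.97, 3.5], [-1.58, -2.31, -0.0, 0.0, 0.0, 7.97, 3.5], [-1.89, -2.07, -0.0, 0.0, 0.0, 7.97, 3.5], [-2.16, -1.79, -0.0, 0.0, 0.0, 7.97, 3.5], [-2.38, -1.48, -0.0, 0.0, 0.0, 7.97, 3.5], [-0.0, -0.0, 2.04, 0.0, 0.0, 0.0, 3.5], [-0.0, -0.0, 2.04, 0.0, 0.0, 0.0, 3.5],
```

Emit:
drive_tool(
  moves=[
    [[0,0,0,0,0,0,3.5],[0,0,-2,0,0,0,3.5],[0,0,-2,0,0,0,3.5],[-0.51,-2.76,0,0,0,7.97,3.5],[-0.88,-2.66,0,0,0,7.97,3.5],[-1.24,-2.51,0,0,0,7.97,3.5],[-1.58,-2.31,0,0,0,7.97,3.5],[-1.89,-2.07,0,0,0,7.97,3.5]],
  ],
)

```text
time: 29.8
ee_pos: [0.5867, 0.0568, 0.2661]
tool_rot: [-0.0, -0.136, 0.991, 0.0]
force: [-0.3, 0.3, 0.6]
gripper_width: 0.411
grip_force: 0.0
```

Emit:
drive_tool(
  moves=[
    [[-2.16,-1.79,0,0,0,7.97,3.5],[-2.38,-1.48,0,0,0,7.97,3.5],[0,0,2,0,0,0,3.5],[0,0,2,0,0,0,3.5],[0,0,0,0,0,0,3.5],[0,0,0,0,0,0,0],[0,0,0,0,0,0,0],[0,0,0,0,0,0,0]],
  ],
)

```text
time: 30.6
ee_pos: [0.6374, 0.0342, 0.2278]
tool_rot: [0.001, -0.0, 1.0, -0.0]
force: [0.8, -2.6, 1.7]
gripper_width: 0.099
grip_force: 60.9
```

Emit:
drive_tool(
  moves=[
    [[0,0,0.01,0,0,3,0],[0,0,0.01,0,0,3,0],[0,0,0.01,0,0,3,0],[0,0,0.01,0,0,3,0],[0,0,0.01,0,0,3,0],[0,0,0,0,0,0,0],[0,0,0,0,0,0,0],[0,0,0,0,0,0,0]],
  ],
)

```text
time: 31.4
ee_pos: [0.6375, 0.0343, 0.2276]
tool_rot: [0.001, 0.13, 0.992, 0.0]
force: [-1.5, -1.9, 6.0]
gripper_width: 0.101
grip_force: 61.7
```

```bash
python3 o.py 2
```

```text
Mz,e6 [[0.303, -0.276], [0.238, -0.275]]
t 31.45 pose [6.375000e-01 3.430000e-02 2.276000e-01 1.651022e+02] q [  21. -126.] F [-1.3 -2.4  5.4] M [-0.536  0.495  0.238] w 0.102
rows 0
```

```bash
python3 -c "
from h import *
go('right',-175,z=.228,t=0,nt=5)"
```

```text
t 31.45 pose [6.375000e-01 3.430000e-02 2.276000e-01 1.651022e+02] q [  21. -126.] F [-1.3 -2.4  5.4] M [-0.536  0.495  0.238] w 0.102
rows 0

rows 10
[0.0, 0.0, -0.0, 0.0, 0.0, -0.0, 3.5], [0.0, 0.0, -2.02, 0.0, 0.0, -0.0, 3.5], [0.0, 0.0, -2.02, 0.0, 0.0, -0.0, 3.5], [2.22, -1.63, -0.0, 0.0, 0.0, -3.98, 3.5], [2.33, -1.47, -0.0, 0.0, 0.0, -3.98, 3.5], [2.42, -1.31, -0.0, 0.0, 0.0, -3.98, 3.5], [2.51, -1.14, -0.0, 0.0, 0.0, -3.98, 3.5], [2.58, -0.96, -0.0, 0.0, 0.0, -3.98, 3.5], [0.0, 0.0, 2.0, 0.0, 0.0, -0.0, 3.5], [0.0, 0.0, 2.0, 0.0, 0.0, -0.0, 3.5],
```

Emit:
drive_tool(
  moves=[
    [[0,0,0,0,0,0,3.5],[0,0,-2,0,0,0,3.5],[0,0,-2,0,0,0,3.5],[2.22,-1.63,0,0,0,-3.98,3.5],[2.33,-1.47,0,0,0,-3.98,3.5],[2.42,-1.31,0,0,0,-3.98,3.5],[2.51,-1.14,0,0,0,-3.98,3.5],[2.58,-0.96,0,0,0,-3.98,3.5]],
  ],
)

```text
time: 32.25
ee_pos: [0.5078, -0.0155, 0.265]
tool_rot: [-0.0, -0.045, 0.999, 0.0]
force: [-0.5, 0.3, -0.0]
gripper_width: 0.408
grip_force: 0.0
```

Emit:
drive_tool(
  moves=[
    [[0,0,2,0,0,0,3.5],[0,0,2,0,0,0,3.5],[0,0,0,0,0,0,3.5],[0,0,0,0,0,0,0],[0,0,0,0,0,0,0],[0,0,0,0,0,0,0],[0,0,0.01,0,0,3,0],[0,0,0.01,0,0,3,0]],
  ],
)

```text
time: 33.05
ee_pos: [0.5093, -0.016, 0.2265]
tool_rot: [0.001, 0.011, 1.0, -0.0]
force: [0.7, -2.6, 1.4]
gripper_width: 0.104
grip_force: 61.1
```

Emit:
drive_tool(
  moves=[
    [[0,0,0.01,0,0,3,0],[0,0,0.01,0,0,3,0],[0,0,0.01,0,0,3,0],[0,0,0.01,0,0,3,0],[0,0,0.01,0,0,3,0],[0,0,0,0,0,0,0],[0,0,0,0,0,0,0],[0,0,0,0,0,0,0]],
  ],
)

```text
time: 33.85
ee_pos: [0.5094, -0.016, 0.2263]
tool_rot: [0.001, 0.139, 0.99, -0.0]
force: [-0.4, -4.2, 5.3]
gripper_width: 0.104
grip_force: 61.5
```

```bash
python3 o.py 2
```

```text
Mz,e6 [[0.182, -0.164], [0.157, -0.168]]
t 33.9 pose [ 5.093000e-01 -1.600000e-02  2.263000e-01  1.639622e+02] q [  21. -127.] F [-0.3 -4.   6.6] M [-1.528  0.091  0.157] w 0.104
rows 0
```

Emit:
drive_tool(
  moves=[
    [[0,0,0.01,0,0,4,0],[0,0,0.01,0,0,4,0],[0,0,0.01,0,0,4,0],[0,0,0.01,0,0,4,0],[0,0,0,0,0,0,0],[0,0,0,0,0,0,0],[0,0,0,0,0,0,0],[0,0,0,0,0,0,0]],
  ],
)

```text
time: 34.7
ee_pos: [0.5094, -0.0161, 0.2262]
tool_rot: [0.001, 0.276, 0.961, -0.0]
force: [-0.6, -4.1, 7.3]
gripper_width: 0.102
grip_force: 61.9
```

```bash
python3 -c "
from h import *
go('left',-46,z=.228,t=2)"
```

```text
Mz,e6 [[0.336, -0.313], [0.355, -0.313]]
t 34.75 pose [ 5.094000e-01 -1.600000e-02  2.262000e-01  1.479842e+02] q [  21. -143.] F [-0.6 -4.6  6.9] M [-1.566  0.219  0.355] w 0.103
rows 0

rows 25
[0.0, 0.0, -0.0, 0.0, 0.0, -0.0, 3.5], [0.0, 0.0, -2.09, 0.0, 0.0, -0.0, 3.5], [0.0, 0.0, -2.09, 0.0, 0.0, -0.0, 3.5], [0.14, 0.97, -0.0, 0.0, 0.0, -8.3, 3.5], [0.0, 0.98, -0.0, 0.0, 0.0, -8.3, 3.5], [-0.14, 0.97, -0.0, 0.0, 0.0, -8.3, 3.5], [-0.28, 0.94, -0.0, 0.0, 0.0, -8.3, 3.5], [-0.41, 0.89, -0.0, 0.0, 0.0, -8.3, 3.5], [-0.53, 0.82, -0.0, 0.0, 0.0, -8.3, 3.5], [-0.65, 0.74, -0.0, 0.0, 0.0, -8.3, 3.5], [-0.75, 0.63, -0.0, 0.0, 0.0, -8.3, 3.5], [-0.83, 0.52, -0.0, 0.0, 0.0, -8.3, 3.5], [-0.9, 0.39, -0.0, 0.0, 0.0, -8.3, 3.5], [-0.94, 0.26, -0.0, 0.0, 0.0, -8.3, 3.5], [-0.97, 0.12, -0.0, 0.0, 0.0, -8.3, 3.5], [-0.98, -0.02, -0.0, 0.0, 0.0, -8.3, 3.5], [-0.97, -0.16, -0.0, 0.0, 0.0, -8.3, 3.5], [-0.93, -0.3, -0.0, 0.0, 0.0, -8.3, 3.5], [-0.88, -0.43, -0.0, 0.0, 0.0, -8.3, 3.5], [-0.81, -0.55, -0.0, 0.0, 0.0, -8.3, 3.5], [-0.72, -0.66, -0.0, 0.0, 0.0, -8.3, 3.5], [-0.62, -0.76, -0.0, 0.0, 0.0, -8.3, 3.5], [-0.5, -0.84, -0.0, 0.0, 0.0, -8.3, 3.5], [0.0, -0.0, 2.0, 0.0, 0.0, -0.0, 3.5], [0.0, -0.0, 2.0, 0.0, 0.0, -0.0, 3.5],
```

Emit:
drive_tool(
  moves=[
    [[0,0,0,0,0,0,3.5],[0,0,-2.1,0,0,0,3.5],[0,0,-2.1,0,0,0,3.5],[0.14,0.97,0,0,0,-8.3,3.5],[0,0.98,0,0,0,-8.3,3.5],[-0.14,0.97,0,0,0,-8.3,3.5],[-0.28,0.94,0,0,0,-8.3,3.5],[-0.41,0.89,0,0,0,-8.3,3.5]],
  ],
)

```text
time: 35.55
ee_pos: [0.5286, 0.0304, 0.2655]
tool_rot: [-0.001, -0.085, 0.996, 0.001]
force: [0.4, 0.0, -0.6]
gripper_width: 0.41
grip_force: 0.0
```

Emit:
drive_tool(
  moves=[
    [[-0.53,0.82,0,0,0,-8.3,3.5],[-0.65,0.74,0,0,0,-8.3,3.5],[-0.75,0.63,0,0,0,-8.3,3.5],[-0.83,0.52,0,0,0,-8.3,3.5],[-0.9,0.39,0,0,0,-8.3,3.5],[-0.94,0.26,0,0,0,-8.3,3.5],[-0.97,0.12,0,0,0,-8.3,3.5],[-0.98,-0.02,0,0,0,-8.3,3.5]],
  ],
)

```text
time: 36.35
ee_pos: [0.5601, 0.1022, 0.2654]
tool_rot: [-0.0, -0.617, 0.787, 0.001]
force: [-0.4, -0.5, 0.0]
gripper_width: 0.415
grip_force: 0.0
```

Emit:
drive_tool(
  moves=[
    [[-0.97,-0.16,0,0,0,-8.3,3.5],[-0.93,-0.3,0,0,0,-8.3,3.5],[-0.88,-0.43,0,0,0,-8.3,3.5],[-0.81,-0.55,0,0,0,-8.3,3.5],[-0.72,-0.66,0,0,0,-8.3,3.5],[-0.62,-0.76,0,0,0,-8.3,3.5],[-0.5,-0.84,0,0,0,-8.3,3.5],[0,0,2.1,0,0,0,3.5]],
  ],
)

```text
time: 37.15
ee_pos: [0.5885, 0.1657, 0.2471]
tool_rot: [-0.002, 0.921, -0.389, 0.001]
force: [0.8, -0.9, -0.2]
gripper_width: 0.414
grip_force: 0.0
```

Emit:
drive_tool(
  moves=[
    [[0,0,2,0,0,0,3.5],[0,0,0,0,0,0,0],[0,0,0,0,0,0,0],[0,0,0,0,0,0,0],[0,0,0,0,0,0,0],[0,0,0.01,0,0,3,0],[0,0,0.01,0,0,3,0],[0,0,0.01,0,0,3,0]],
  ],
)

```text
time: 37.95
ee_pos: [0.5874, 0.1642, 0.2246]
tool_rot: [-0.0, 0.886, -0.463, -0.001]
force: [0.4, 1.3, -7.7]
gripper_width: 0.108
grip_force: 61.0
```

Emit:
drive_tool(
  moves=[
    [[0,0,0.01,0,0,3,0],[0,0,0.01,0,0,3,0],[0,0,0.01,0,0,3,0],[0,0,0.01,0,0,3,0],[0,0,0,0,0,0,0],[0,0,0,0,0,0,0],[0,0,0,0,0,0,0],[0,0,0,0,0,0,0]],
  ],
)

```text
time: 38.75
ee_pos: [0.5875, 0.1642, 0.2242]
tool_rot: [-0.0, 0.834, -0.552, -0.0]
force: [2.4, 2.2, -11.5]
gripper_width: 0.105
grip_force: 60.5
```

```bash
python3 o.py 2
```

```text
Mz,e6 [[0.108, -0.099], [0.063, -0.102]]
t 38.8 pose [  0.5875   0.1642   0.2242 -67.0673] q [ 34. -11.] F [  3.3   3.  -10.5] M [ 1.159 -0.614  0.063] w 0.102
rows 0
```

Emit:
drive_tool(
  moves=[
    [[0,0,0.02,0,0,4,0],[0,0,0.02,0,0,4,0],[0,0,0.02,0,0,4,0],[0,0,0.02,0,0,4,0],[0,0,0.02,0,0,4,0],[0,0,0,0,0,0,0],[0,0,0,0,0,0,0],[0,0,0,0,0,0,0]],
  ],
)

```text
time: 39.6
ee_pos: [0.5879, 0.1643, 0.224]
tool_rot: [-0.001, 0.726, -0.688, 0.0]
force: [2.8, 4.4, -9.4]
gripper_width: 0.101
grip_force: 60.8
```

```bash
python3 o.py 2
```

```text
Mz,e6 [[0.209, -0.234], [0.251, -0.232]]
t 39.65 pose [  0.5879   0.1643   0.224  -86.9535] q [ 34. -31.] F [ 2.9  5.  -9.1] M [ 1.51  -1.117  0.251] w 0.103
rows 0
```

Emit:
drive_tool(
  moves=[
    [[0,0,0.01,0,0,3,0],[0,0,0.01,0,0,3,0],[0,0,0.01,0,0,3,0],[0,0,0,0,0,0,0],[0,0,0,0,0,0,0],[0,0,0,0,0,0,0],[0,0,0,0,0,0,0],[0,0,0,0,0,0,0]],
  ],
)

```text
time: 40.45
ee_pos: [0.588, 0.1643, 0.2239]
tool_rot: [0.001, -0.669, 0.743, -0.0]
force: [3.5, 4.0, -7.6]
gripper_width: 0.104
grip_force: 60.9
```

```bash
python3 -c "
from h import *
go('front',-124,z=.227,t=2)"
```

```text
Mz,e6 [[0.358, -0.326], [0.349, -0.326]]
t 40.5 pose [  0.588    0.1643   0.2239 -95.9437] q [ 34. -40.] F [ 4.   3.9 -9.4] M [ 1.441 -1.307  0.349] w 0.102
rows 0

rows 9
[0.0, 0.0, -0.0, 0.0, 0.0, -0.0, 3.5], [0.0, 0.0, -2.15, 0.0, 0.0, -0.0, 3.5], [0.0, 0.0, -2.15, 0.0, 0.0, -0.0, 3.5], [1.61, 3.08, -0.0, 0.0, 0.0, 7.01, 3.5], [1.97, 2.86, -0.0, 0.0, 0.0, 7.01, 3.5], [2.31, 2.6, -0.0, 0.0, 0.0, 7.01, 3.5], [2.61, 2.3, -0.0, 0.0, 0.0, 7.01, 3.5], [0.0, -0.0, 2.0, 0.0, 0.0, 0.0, 3.5], [0.0, -0.0, 2.0, 0.0, 0.0, 0.0, 3.5],
```

Emit:
drive_tool(
  moves=[
    [[0,0,0,0,0,0,3.5],[0,0,-2.1,0,0,0,3.5],[0,0,-2.2,0,0,0,3.5],[1.61,3.08,0,0,0,7.01,3.5],[1.97,2.86,0,0,0,7.01,3.5],[2.31,2.6,0,0,0,7.01,3.5],[2.61,2.3,0,0,0,7.01,3.5],[0,0,2,0,0,0,3.5]],
  ],
)

```text
time: 41.3
ee_pos: [0.4576, 0.1113, 0.2532]
tool_rot: [0.006, -0.467, 0.884, -0.001]
force: [1.2, 0.6, 0.6]
gripper_width: 0.409
grip_force: 0.0
```

Emit:
drive_tool(
  moves=[
    [[0,0,2,0,0,0,3.5],[0,0,0,0,0,0,3.5],[0,0,0,0,0,0,0],[0,0,0,0,0,0,0],[0,0,0,0,0,0,0],[0,0,0,0,0,2.5,0],[0,0,0.01,0,0,2.5,0],[0,0,0.01,0,0,2.5,0]],
  ],
)

```text
time: 42.1
ee_pos: [0.459, 0.1128, 0.2287]
tool_rot: [0.001, -0.409, 0.912, -0.001]
force: [-2.1, -0.7, 7.0]
gripper_width: 0.101
grip_force: 60.5
```

```bash
python3 o.py 6
```

```text
Mz,e6 [[0.313, 0.2], [0.353, -0.26], [0.346, -0.735], [0.248, -0.461], [0.352, -0.367], [0.322, -0.344]]
t 42.35 pose [ 4.589000e-01  1.128000e-01  2.287000e-01 -1.316034e+02] q [ 38. -80.] F [-1.9 -0.6  6.4] M [-0.196  0.613  0.322] w 0.097
rows 0
```

```bash
python3 -c "
from h import *
go('back',-195,z=.227,t=0)"
```

```text
t 42.35 pose [ 4.589000e-01  1.128000e-01  2.287000e-01 -1.316034e+02] q [ 38. -80.] F [-1.9 -0.6  6.4] M [-0.196  0.613  0.322] w 0.097
rows 0

rows 13
[0.0, 0.0, -0.0, 0.0, 0.0, -0.0, 3.5], [0.0, 0.0, -2.0, 0.0, 0.0, -0.0, 3.5], [0.0, 0.0, -2.0, 0.0, 0.0, -0.0, 3.5], [-0.76, -2.33, -0.0, 0.0, 0.0, 7.92, 3.5], [-1.07, -2.2, -0.0, 0.0, 0.0, 7.92, 3.5], [-1.36, -2.03, -0.0, 0.0, 0.0, 7.92, 3.5], [-1.63, -1.82, -0.0, 0.0, 0.0, 7.92, 3.5], [-1.87, -1.58, -0.0, 0.0, 0.0, 7.92, 3.5], [-2.07, -1.31, -0.0, 0.0, 0.0, 7.92, 3.5], [-2.23, -1.01, -0.0, 0.0, 0.0, 7.92, 3.5], [-2.35, -0.69, -0.0, 0.0, 0.0, 7.92, 3.5], [-0.0, 0.0, 2.09, 0.0, 0.0, 0.0, 3.5], [-0.0, 0.0, 2.09, 0.0, 0.0, 0.0, 3.5],
```

Emit:
drive_tool(
  moves=[
    [[0,0,0,0,0,0,3.5],[0,0,-2,0,0,0,3.5],[0,0,-2,0,0,0,3.5],[-0.76,-2.33,0,0,0,7.92,3.5],[-1.07,-2.2,0,0,0,7.92,3.5],[-1.36,-2.03,0,0,0,7.92,3.5],[-1.63,-1.82,0,0,0,7.92,3.5],[-1.87,-1.58,0,0,0,7.92,3.5]],
  ],
)

```text
time: 43.15
ee_pos: [0.5714, 0.0635, 0.266]
tool_rot: [-0.0, -0.073, 0.997, -0.0]
force: [0.0, 0.0, 0.4]
gripper_width: 0.41
grip_force: 0.0
```

Emit:
drive_tool(
  moves=[
    [[-2.07,-1.31,0,0,0,7.92,3.5],[-2.23,-1.01,0,0,0,7.92,3.5],[-2.35,-0.69,0,0,0,7.92,3.5],[0,0,2.1,0,0,0,3.5],[0,0,2.1,0,0,0,3.5],[0,0,0,0,0,0,0],[0,0,0,0,0,0,0],[0,0,0,0,0,0,0]],
  ],
)

```text
time: 43.95
ee_pos: [0.6374, 0.0344, 0.2236]
tool_rot: [-0.001, 0.131, 0.991, -0.0]
force: [1.1, -2.6, -8.0]
gripper_width: 0.1
grip_force: 61.4
```

Emit:
drive_tool(
  moves=[
    [[0,0,0,0,0,2.5,0],[0,0,0.01,0,0,2.5,0],[0,0,0.01,0,0,2.5,0],[0,0,0,0,0,0,0],[0,0,0,0,0,0,0],[0,0,0,0,0,0,0],[0,0,0,0,0,0,0],[0,0,0,0,0,0,0]],
  ],
)

```text
time: 44.75
ee_pos: [0.6374, 0.0345, 0.2236]
tool_rot: [-0.001, 0.195, 0.981, -0.0]
force: [-0.0, -2.8, -10.2]
gripper_width: 0.104
grip_force: 61.5
```

```bash
python3 o.py 2
```

```text
Mz,e6 [[0.266, -0.288], [0.286, -0.289]]
t 44.8 pose [6.374000e-01 3.450000e-02 2.236000e-01 1.575018e+02] q [  21. -134.] F [-0.5 -2.9 -9.9] M [-1.119  0.251  0.286] w 0.104
rows 0
```

Emit:
drive_tool(
  moves=[
    [[0,0,0.01,0,0,3,0],[0,0,0.01,0,0,3,0],[0,0,0.01,0,0,2,0],[0,0,0,0,0,0,0],[0,0,0,0,0,0,0],[0,0,0,0,0,0,0],[0,0,0,0,0,0,0],[0,0,0,0,0,0,0]],
  ],
)

```text
time: 45.6
ee_pos: [0.6375, 0.0347, 0.2236]
tool_rot: [-0.0, 0.263, 0.965, -0.0]
force: [-2.2, -3.0, -8.8]
gripper_width: 0.106
grip_force: 61.7
```

```bash
python3 -c "
from h import *
go('right',-212,z=.227,t=2)"
```

```text
Mz,e6 [[0.334, -0.353], [0.376, -0.354]]
t 45.65 pose [6.375000e-01 3.460000e-02 2.236000e-01 1.495089e+02] q [  21. -142.] F [-1.4 -2.9 -9.5] M [-0.812  0.786  0.376] w 0.105
rows 0

rows 9
[0.0, 0.0, -0.0, 0.0, 0.0, -0.0, 3.5], [0.0, 0.0, -2.17, 0.0, 0.0, -0.0, 3.5], [0.0, 0.0, -2.17, 0.0, 0.0, -0.0, 3.5], [2.12, -2.72, -0.0, 0.0, 0.0, 0.38, 3.5], [2.1, -2.73, -0.0, 0.0, 0.0, 0.38, 3.5], [2.08, -2.75, -0.0, 0.0, 0.0, 0.38, 3.5], [2.06, -2.76, -0.0, 0.0, 0.0, 0.38, 3.5], [-0.0, 0.0, 2.0, 0.0, 0.0, -0.0, 3.5], [-0.0, 0.0, 2.0, 0.0, 0.0, -0.0, 3.5],
```

Emit:
drive_tool(
  moves=[
    [[0,0,0,0,0,0,3.5],[0,0,-2.1,0,0,0,3.5],[0,0,-2.1,0,0,0,3.5],[2.12,-2.72,0,0,0,0.4,3.5],[2.1,-2.73,0,0,0,0.4,3.5],[2.08,-2.75,0,0,0,0.4,3.5],[2.06,-2.76,0,0,0,0.3,3.5],[0,0,2,0,0,0,3.5]],
  ],
)

```text
time: 46.45
ee_pos: [0.5097, -0.0169, 0.2536]
tool_rot: [0.007, 0.276, 0.961, 0.003]
force: [1.0, 0.3, 0.0]
gripper_width: 0.405
grip_force: 0.0
```

Emit:
drive_tool(
  moves=[
    [[0,0,2,0,0,0,3.5],[0,0,0,0,0,0,3.5],[0,0,0,0,0,0,0],[0,0,0,0,0,0,0],[0,0,0,0,0,0,0],[0,0,0,0,0,2.5,0],[0,0,0.01,0,0,2.5,0],[0,0,0,0,0,0,0]],
  ],
)

```text
time: 47.25
ee_pos: [0.51, -0.0166, 0.2286]
tool_rot: [0.002, 0.318, 0.948, -0.0]
force: [-3.7, -2.3, 6.3]
gripper_width: 0.103
grip_force: 60.4
```

```bash
python3 o.py 6
```

```text
Mz,e6 [[0.335, -0.743], [0.361, -0.472], [0.314, -0.377], [0.269, -0.355], [0.365, -0.35], [0.368, -0.349]]
t 47.5 pose [ 5.100000e-01 -1.660000e-02  2.286000e-01  1.430171e+02] q [  21. -148.] F [-4.5 -1.2  6.8] M [-0.848  1.559  0.368] w 0.101
rows 0
```

Emit:
drive_tool(
  moves=[
    [[0,0,0,0,0,2.5,0],[0,0,0,0,0,2.5,0],[0,0,0,0,0,0,0],[0,0,0,0,0,0,0],[0,0,0,0,0,0,0],[0,0,0,0,0,0,0],[0,0,0,0,0,0,0],[0,0,0,0,0,0,0]],
  ],
)

```text
time: 48.3
ee_pos: [0.51, -0.0167, 0.2285]
tool_rot: [0.002, 0.358, 0.934, -0.0]
force: [-3.8, -2.7, 7.3]
gripper_width: 0.103
grip_force: 60.5
```

```bash
python3 -c "
from h import *
go('left',-96,z=.227,t=2)"
```

```text
Mz,e6 [[0.386, -0.389], [0.435, -0.389]]
t 48.35 pose [ 5.100000e-01 -1.660000e-02  2.285000e-01  1.380238e+02] q [  21. -153.] F [-4.1 -2.9  6.6] M [-0.92   1.496  0.435] w 0.106
rows 0

rows 20
[0.0, 0.0, -0.0, 0.0, 0.0, -0.0, 3.5], [0.0, 0.0, -2.0, 0.0, 0.0, -0.0, 3.5], [0.0, 0.0, -2.0, 0.0, 0.0, -0.0, 3.5], [0.42, 1.24, -0.0, 0.0, 0.0, -8.4, 3.5], [0.23, 1.29, -0.0, 0.0, 0.0, -8.4, 3.5], [0.04, 1.31, -0.0, 0.0, 0.0, -8.4, 3.5], [-0.15, 1.3, -0.0, 0.0, 0.0, -8.4, 3.5], [-0.34, 1.26, -0.0, 0.0, 0.0, -8.4, 3.5], [-0.52, 1.2, -0.0, 0.0, 0.0, -8.4, 3.5], [-0.69, 1.11, -0.0, 0.0, 0.0, -8.4, 3.5], [-0.84, 1.0, -0.0, 0.0, 0.0, -8.4, 3.5], [-0.98, 0.87, -0.0, 0.0, 0.0, -8.4, 3.5], [-1.1, 0.71, -0.0, 0.0, 0.0, -8.4, 3.5], [-1.19, 0.55, -0.0, 0.0, 0.0, -8.4, 3.5], [-1.26, 0.37, -0.0, 0.0, 0.0, -8.4, 3.5], [-1.3, 0.18, -0.0, 0.0, 0.0, -8.4, 3.5], [-1.31, -0.01, -0.0, 0.0, 0.0, -8.4, 3.5], [-1.29, -0.2, -0.0, 0.0, 0.0, -8.4, 3.5], [-0.0, -0.0, 2.08, 0.0, 0.0, 0.0, 3.5], [-0.0, -0.0, 2.08, 0.0, 0.0, 0.0, 3.5],
```

Emit:
drive_tool(
  moves=[
    [[0,0,0,0,0,0,3.5],[0,0,-2,0,0,0,3.5],[0,0,-2,0,0,0,3.5],[0.42,1.24,0,0,0,-8.4,3.5],[0.23,1.29,0,0,0,-8.4,3.5],[0.04,1.31,0,0,0,-8.4,3.5],[-0.15,1.3,0,0,0,-8.4,3.5],[-0.34,1.26,0,0,0,-8.4,3.5]],
  ],
)

```text
time: 49.15
ee_pos: [0.5361, 0.0449, 0.2661]
tool_rot: [0.001, -0.003, 1.0, 0.0]
force: [0.2, -0.9, -0.0]
gripper_width: 0.411
grip_force: 0.0
```

Emit:
drive_tool(
  moves=[
    [[-0.52,1.2,0,0,0,-8.4,3.5],[-0.69,1.11,0,0,0,-8.4,3.5],[-0.84,1,0,0,0,-8.4,3.5],[-0.98,0.87,0,0,0,-8.4,3.5],[-1.1,0.71,0,0,0,-8.4,3.5],[-1.19,0.55,0,0,0,-8.4,3.5],[-1.26,0.37,0,0,0,-8.4,3.5],[-1.3,0.18,0,0,0,-8.4,3.5]],
  ],
)

```text
time: 49.95
ee_pos: [0.5776, 0.1412, 0.266]
tool_rot: [0.001, -0.556, 0.831, 0.0]
force: [-0.7, 0.1, 0.5]
gripper_width: 0.41
grip_force: 0.0
```

Emit:
drive_tool(
  moves=[
    [[-1.31,-0.01,0,0,0,-8.4,3.5],[-1.29,-0.2,0,0,0,-8.4,3.5],[0,0,2.1,0,0,0,3.5],[0,0,2,0,0,0,3.5],[0,0,0,0,0,0,3.5],[0,0,0,0,0,0,0],[0,0,0,0,0,0,0],[0,0,0,0,0,0,0]],
  ],
)

```text
time: 50.75
ee_pos: [0.588, 0.1643, 0.2264]
tool_rot: [0.001, -0.669, 0.743, -0.001]
force: [2.3, -0.9, 2.0]
gripper_width: 0.106
grip_force: 60.4
```

Emit:
drive_tool(
  moves=[
    [[0,0,0,0,0,2.5,0],[0,0,0,0,0,2.5,0],[0,0,0,0,0,0,0],[0,0,0,0,0,0,0],[0,0,0,0,0,0,0],[0,0,0,0,0,0,0],[0,0,0,0,0,0,0],[0,0,0,0,0,0,0]],
  ],
)

```text
time: 51.55
ee_pos: [0.588, 0.1643, 0.2263]
tool_rot: [0.001, -0.636, 0.771, -0.001]
force: [2.1, -0.1, 5.8]
gripper_width: 0.105
grip_force: 61.9
```

```bash
python3 o.py 2
```

```text
Mz,e6 [[0.482, -0.417], [0.469, -0.417]]
t 51.6 pose [   0.588     0.1643    0.2263 -100.9535] q [ 34. -45.] F [ 2.8 -0.   4.8] M [-0.175 -1.119  0.469] w 0.104
rows 0
```

```bash
python3 -c "
from h import *
go('front',-131.5,z=.227,t=1)"
```

```text
Mz,e6 [[0.469, -0.417]]
t 51.6 pose [   0.588     0.1643    0.2263 -100.9535] q [ 34. -45.] F [ 2.8 -0.   4.8] M [-0.175 -1.119  0.469] w 0.104
rows 0

rows 9
[0.0, 0.0, -0.0, 0.0, 0.0, -0.0, 3.5], [0.0, 0.0, -2.03, 0.0, 0.0, -0.0, 3.5], [0.0, 0.0, -2.03, 0.0, 0.0, -0.0, 3.5], [1.87, 2.93, -0.0, 0.0, 0.0, 7.64, 3.5], [2.25, 2.66, -0.0, 0.0, 0.0, 7.64, 3.5], [2.58, 2.33, -0.0, 0.0, 0.0, 7.64, 3.5], [2.87, 1.97, -0.0, 0.0, 0.0, 7.64, 3.5], [0.0, 0.0, 2.0, 0.0, 0.0, -0.0, 3.5], [0.0, 0.0, 2.0, 0.0, 0.0, -0.0, 3.5],
```

Emit:
drive_tool(
  moves=[
    [[0,0,0,0,0,0,3.5],[0,0,-2,0,0,0,3.5],[0,0,-2,0,0,0,3.5],[1.87,2.93,0,0,0,7.64,3.5],[2.25,2.66,0,0,0,7.64,3.5],[2.58,2.33,0,0,0,7.64,3.5],[2.87,1.97,0,0,0,7.64,3.5],[0,0,2,0,0,0,3.5]],
  ],
)

```text
time: 52.4
ee_pos: [0.4561, 0.1123, 0.2476]
tool_rot: [0.003, -0.409, 0.913, 0.001]
force: [0.7, -0.4, 0.1]
gripper_width: 0.413
grip_force: 0.0
```

Emit:
drive_tool(
  moves=[
    [[0,0,2,0,0,0,3.5],[0,0,0,0,0,0,3.5],[0,0,0,0,0,0,0],[0,0,0,0,0,0,0],[0,0,0,0,0,0,0],[0,0,0,0,0,2.5,0],[0,0,0,0,0,2.5,0],[0,0,0,0,0,0,0]],
  ],
)

```text
time: 53.2
ee_pos: [0.4582, 0.1127, 0.2254]
tool_rot: [0.0, -0.37, 0.929, -0.001]
force: [1.6, -4.5, 1.5]
gripper_width: 0.104
grip_force: 61.2
```

```bash
python3 o.py 6
```

```text
Mz,e6 [[0.37, -0.797], [0.405, -0.52], [0.317, -0.387], [0.31, -0.318], [0.34, -0.328], [0.32, -0.337]]
t 53.45 pose [ 4.582000e-01  1.127000e-01  2.254000e-01 -1.365198e+02] q [ 38. -85.] F [ 1.9 -4.7  3. ] M [-1.726 -0.48   0.32 ] w 0.106
rows 0
```

Emit:
drive_tool(
  moves=[
    [[0,0,0,0,0,2.5,0],[0,0,0,0,0,2.5,0],[0,0,0,0,0,1.5,0],[0,0,0,0,0,0,0],[0,0,0,0,0,0,0],[0,0,0,0,0,0,0],[0,0,0,0,0,0,0],[0,0,0,0,0,0,0]],
  ],
)

```text
time: 54.25
ee_pos: [0.4582, 0.1127, 0.2254]
tool_rot: [0.0, -0.317, 0.948, -0.001]
force: [2.1, -5.2, 2.0]
gripper_width: 0.104
grip_force: 61.8
```

```bash
python3 -c "
from h import *
go('back',-210.5,z=.227,t=2)"
```

```text
Mz,e6 [[0.364, -0.402], [0.405, -0.402]]
t 54.3 pose [ 4.582000e-01  1.127000e-01  2.254000e-01 -1.430095e+02] q [ 38. -91.] F [ 0.5 -4.5  3. ] M [-1.617 -0.458  0.405] w 0.107
rows 0

rows 13
[0.0, 0.0, -0.0, 0.0, 0.0, -0.0, 3.5], [0.0, 0.0, -2.08, 0.0, 0.0, -0.0, 3.5], [0.0, 0.0, -2.08, 0.0, 0.0, -0.0, 3.5], [-1.21, -2.13, -0.0, 0.0, 0.0, 8.44, 3.5], [-1.51, -1.93, -0.0, 0.0, 0.0, 8.44, 3.5], [-1.78, -1.69, -0.0, 0.0, 0.0, 8.44, 3.5], [-2.01, -1.41, -0.0, 0.0, 0.0, 8.44, 3.5], [-2.19, -1.1, -0.0, 0.0, 0.0, 8.44, 3.5], [-2.33, -0.77, -0.0, 0.0, 0.0, 8.44, 3.5], [-2.42, -0.42, -0.0, 0.0, 0.0, 8.44, 3.5], [-2.45, -0.06, -0.0, 0.0, 0.0, 8.44, 3.5], [-0.0, 0.0, 2.0, 0.0, 0.0, -0.0, 3.5], [-0.0, 0.0, 2.0, 0.0, 0.0, -0.0, 3.5],
```

Emit:
drive_tool(
  moves=[
    [[0,0,0,0,0,0,3.5],[0,0,-2.1,0,0,0,3.5],[0,0,-2.1,0,0,0,3.5],[-1.21,-2.13,0,0,0,8.44,3.5],[-1.51,-1.93,0,0,0,8.44,3.5],[-1.78,-1.69,0,0,0,8.44,3.5],[-2.01,-1.41,0,0,0,8.44,3.5],[-2.19,-1.1,0,0,0,8.44,3.5]],
  ],
)

```text
time: 55.1
ee_pos: [0.5713, 0.0645, 0.2662]
tool_rot: [-0.0, 0.049, 0.999, 0.001]
force: [0.3, 0.2, 0.4]
gripper_width: 0.411
grip_force: 0.0
```

Emit:
drive_tool(
  moves=[
    [[-2.33,-0.77,0,0,0,8.44,3.5],[-2.42,-0.42,0,0,0,8.44,3.5],[-2.45,-0.06,0,0,0,8.44,3.5],[0,0,2,0,0,0,3.5],[0,0,2,0,0,0,3.5],[0,0,0,0,0,0,0],[0,0,0,0,0,0,0],[0,0,0,0,0,0,0]],
  ],
)

```text
time: 55.9
ee_pos: [0.6374, 0.0348, 0.2258]
tool_rot: [-0.001, 0.264, 0.965, -0.0]
force: [-0.9, -3.2, -8.5]
gripper_width: 0.103
grip_force: 61.0
```

Emit:
drive_tool(
  moves=[
    [[0,0,0,0,0,2,0],[0,0,0,0,0,2,0],[0,0,0,0,0,0,0],[0,0,0,0,0,0,0],[0,0,0,0,0,0,0],[0,0,0,0,0,0,0],[0,0,0,0,0,0,0],[0,0,0,0,0,0,0]],
  ],
)

```text
time: 56.7
ee_pos: [0.6374, 0.0349, 0.2258]
tool_rot: [-0.001, 0.297, 0.955, -0.0]
force: [-2.0, -3.0, -13.2]
gripper_width: 0.105
grip_force: 60.9
```

```bash
python3 o.py 2
```

```text
Mz,e6 [[0.341, -0.372], [0.359, -0.372]]
t 56.75 pose [6.374000e-01 3.490000e-02 2.259000e-01 1.454212e+02] q [  21. -146.] F [ -2.2  -2.8 -13.5] M [-0.775  0.69   0.359] w 0.104
rows 0
```

Emit:
drive_tool(
  moves=[
    [[0,0,0,0,0,2,0],[0,0,0,0,0,2,0],[0,0,0,0,0,0,0],[0,0,0,0,0,0,0],[0,0,0,0,0,0,0],[0,0,0,0,0,0,0],[0,0,0,0,0,0,0],[0,0,0,0,0,0,0]],
  ],
)

```text
time: 57.55
ee_pos: [0.6375, 0.0349, 0.2259]
tool_rot: [-0.001, 0.33, 0.944, -0.0]
force: [-3.2, -1.0, -17.0]
gripper_width: 0.105
grip_force: 60.5
```

```bash
python3 -c "
from h import *
go('right',-222,z=.227,t=2)"
```

```text
Mz,e6 [[0.342, -0.387], [0.415, -0.388]]
t 57.6 pose [6.37500e-01 3.49000e-02 2.25900e-01 1.41417e+02] q [  21. -150.] F [ -3.4  -1.9 -17. ] M [-0.595  0.963  0.415] w 0.105
rows 0

rows 9
[0.0, 0.0, -0.0, 0.0, 0.0, -0.0, 3.5], [0.0, 0.0, -2.05, 0.0, 0.0, -0.0, 3.5], [0.0, 0.0, -2.05, 0.0, 0.0, -0.0, 3.5], [1.71, -2.99, -0.0, 0.0, 0.0, 0.85, 3.5], [1.67, -3.02, -0.0, 0.0, 0.0, 0.85, 3.5], [1.62, -3.04, -0.0, 0.0, 0.0, 0.85, 3.5], [1.58, -3.07, -0.0, 0.0, 0.0, 0.85, 3.5], [0.0, -0.0, 2.0, 0.0, 0.0, 0.0, 3.5], [0.0, -0.0, 2.0, 0.0, 0.0, 0.0, 3.5],
```

Emit:
drive_tool(
  moves=[
    [[0,0,0,0,0,0,3.5],[0,0,-2,0,0,0,3.5],[0,0,-2,0,0,0,3.5],[1.71,-2.99,0,0,0,0.8,3.5],[1.67,-3.02,0,0,0,0.9,3.5],[1.62,-3.04,0,0,0,0.8,3.5],[1.58,-3.07,0,0,0,0.9,3.5],[0,0,1.9,0,0,0,3.5]],
  ],
)

```text
time: 58.4
ee_pos: [0.5106, -0.0174, 0.2579]
tool_rot: [0.009, 0.359, 0.933, 0.005]
force: [0.7, 0.0, 0.5]
gripper_width: 0.411
grip_force: 0.0
```

Emit:
drive_tool(
  moves=[
    [[0,0,2,0,0,0,3.5],[0,0,0,0,0,0,3.5],[0,0,0,0,0,0,0],[0,0,0,0,0,0,0],[0,0,0,0,0,0,0],[0,0,0,0,0,1.5,0],[0,0,0,0,0,1.5,0],[0,0,0,0,0,0,0]],
  ],
)

```text
time: 59.2
ee_pos: [0.5102, -0.0169, 0.2316]
tool_rot: [0.002, 0.383, 0.924, -0.0]
force: [-5.4, -1.8, 8.1]
gripper_width: 0.101
grip_force: 59.9
```

```bash
python3 o.py 6
```

```text
Mz,e6 [[0.453, -0.681], [0.465, -0.517], [0.434, -0.46], [0.415, -0.446], [0.439, -0.444], [0.38, -0.443]]
t 59.45 pose [ 5.102000e-01 -1.690000e-02  2.316000e-01  1.350494e+02] q [  21. -156.] F [-5.5 -2.1  7.5] M [-0.821  1.98   0.38 ] w 0.102
rows 0
```

Emit:
drive_tool(
  moves=[
    [[0,0,0,0,0,0,4],[0,0,0,0,0,0,4],[0,0,-2,0,0,0,4],[0,0,-3,0,0,0,4],[0,0,-3,0,0,0,4],[0,0,-3,0,0,0,4],[0,0,-2,0,0,0,4],[0,0,0,0,0,0,4]],
  ],
)

```text
time: 60.25
ee_pos: [0.5105, -0.0162, 0.3617]
tool_rot: [0.003, 0.383, 0.924, 0.002]
force: [1.4, -0.1, -0.3]
gripper_width: 0.469
grip_force: 0.0
```

```bash
python3 -c "
from h import *
p=robot.snapshot('side'); save(p,'s2.png',crop=(190,100,170,140),s=4); s=robot.observe(); print(s['time'],s['ee_pos'],s['force'])"
```

```text
60.3 [ 0.51020403 -0.01592743  0.35940575] [ 0.40249509 -0.84741658 -1.27492448]
```

View pics/s2.png

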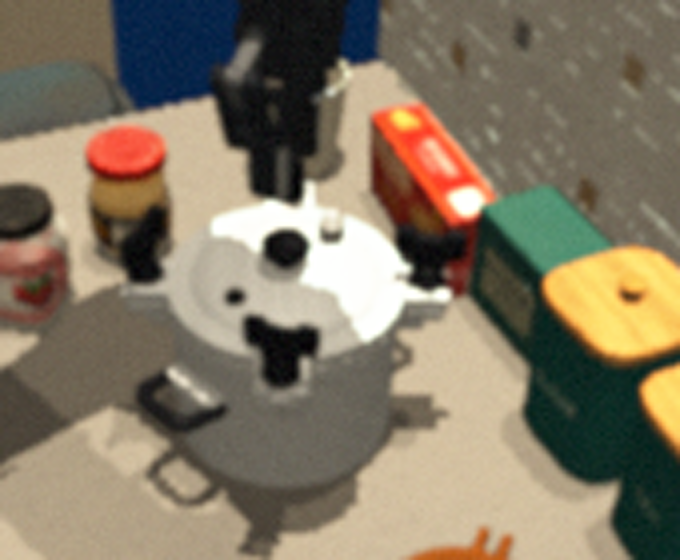

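The lid sits level on the rim, with no gap along its edge at about (285,340). The nuts are down on the ears, the gripper is clear above, and the jars haven't moved.

```bash
python3 -c "
from station import robot
print(robot.sign_off())"
```

```text
the job is handed in; nothing more can be done
None
```

I drew the lid down by turning opposite nuts in steps, and handed the job in at about 60 s. The last reading on each nut was 0.39–0.44 N m (one raw reading on the left nut was near 0.47), the lid looked level and home on the rim, and the jars, tomato and lemon were left alone; on my first reach at the back nut the gripper was off-centre and pushed it sideways with about 21 N before I re-centred.

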